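Assemble the nest of test sieves

ROBOT

A 6-joint arm with a two-finger parallel gripper is mounted at the origin on a cart in front of the work surface, level with it; the furniture and walls round the work are solid. World frame = base frame: x ahead of the robot, y to its left, z up, the work surface at z = 0. Lengths are in m, angles in rad, forces in N, time in s.
With the tool pointing down it reaches from about 0.375 to 0.825 m from the base axis. Payload 5.5 kg.
Tool frame: the origin (TCP) lies where the fingers leave the gripper's body, on its centre line; the fingertips stand 73 mm ahead of it and the grasp point (between the pads) lies 54 mm ahead of it (r.tips_ahead is the distance from the TCP to the fingertips, in m); y points along the fingers, x is the direction in which the jaws open and shut, and the axes are right-handed (so a half turn about y gives the same grasp; the last joint's range is limited). The gripper opens to 85 mm and grips with 20 to 120 N. Pads are 22 mm wide; open, the fingers measure 114 mm over their backs; the gripper's body (76 mm by 85 mm) begins 54 mm behind the grasp point. The pads swing forward as they close: fully open they stand 13 mm farther back than shut.
Start: joints at [1.192, 0.314, -0.047, 1.21, 0, 1.571], TCP at [0.222, 0.557, 0.304] pointing down, gripper open.
Joint ranges: [-2.67, 2.67], [-0.69, 1.73], [-1.03, 1.25], [-2.08, 2.16], [-1.42, 1.45], [-3.14, 3.14]. Speed limits (rad/s): [2.39, 2.39, 3.01, 3.14, 3.14, 3.14].

INTERFACE

Orientations are given as a unit quaternion [x, y, z, w].
In Python, from workcell import sensors, vision, r gives the robot as it stands.
- The arm moves only by the tool arm_command, never from a script. Its argument "steps" is a list of rows, each an object of numbers: "hand": the closure in counts, from 0 (fully open) to 255 (shut); "x", "y", "z": the shift along the tool's x, y, z in mm; "wx", "wy", "wz": the turn, a rotation vector about the tool's x, y, z in degrees. In form: [{"hand": .., "x": .., "y": .., "z": .., "wx": .., "wy": .., "wz": ..}, ...]. A call has 1 to 10 rows; each row shifts and turns the commanded pose from where the row before left it, along the tool's axes as they then stand; what a row does not reach is not made up. A row lasts 1/12 s, in which the tool goes at most 41.7 mm and 7.16 degrees, less where a joint would pass 70% of its speed; a pose out of reach is approached as far as the arm can. A call with a gripper value outside its range is refused whole. The fingers move at their own pace and stop on an object; the grip force is fixed at half the most. Time passes only in rows, so rows that do not move let the fingers close. It gives the time, the measured TCP pose, the force and the opening at its end, in the units of the state.
- sensors.get_obs(): the state, without advancing time (a new reading comes with each control period).
- vision.grab_frame(name): name is "scene" or "side" or "wrist"; returns a dict with "pixels" (400x640x3 uint8, red, green, blue), "mtx" (3x3 intrinsics, pixels), "R" (3x3) and "t" (3): a world point X has camera coordinates R X + t. Camera axes: x right, y down, z forward; pixel columns grow to the right and rows downward; lengths in m; the calibration is good to about 2 mm. A picture is of the moment at which its call begins. There is no depth.
- r.hand_in(): hands the job in, once; it reports no verdict.
The state is a dict: "clock": time; "q": joint angles; "joint_vel": joint speeds; "tau": joint torques, N m; "tool_pos": TCP position; "tcp_rot": TCP orientation; "wrist_force": force on the tool from outside, world axes, zero at the start; "moment": the same for the moment, N m; "finger_gap": finger opening in m.
Only numpy, scipy, OpenCV 4.12 (cv2) and the standard library are available. Lean on these libraries where they do the work, as an engineer would, in place of code of your own. Each camera call takes 0.05 s, during which the arm holds its last target.

TASK

Get the nest of test sieves ready for a dry sieving: on the receiver pan, where it stands, stack the three sieves with the finest cloth at the bottom and the coarsest at the top, each skirt fully home in the rim below it, and close the nest with its knobbed lid. Leave the sample cup and the white pot by the balance alone.

Things in the scene. Friction and masses are not known exactly. Their poses are not given: they have to be found in the camera images.
- pan_rim (a point): Receiver pan, bottom of the nest: bare steel drum like the sieves (56 mm across, 3 mm wall, 50 mm bore) but with a closed sheet floor and no skirt; 32 mm high, standing loose on the table, 0.3 kg. Point: centre of its mouth at rim height, 32 mm above the table; z up.
- sieve_fine_center (a point): FINE test sieve: open steel drum 56 mm across, 3 mm wall, 42 mm high on the table. Floor of wire cloth with wires 3 mm apart, the closest. Lowest 10 mm: skirt tapering from 47 to 40 mm at the foot; it enters the rim below (50 mm bore) until the shoulder sits on it (+32 mm of stack per sieve). Grasp the drum, 10 to 42 mm above the foot. Point: on the axis, 21 mm above the foot; z up. 0.12 kg.
- sieve_medium_center (a point): MEDIUM test sieve: open steel drum 56 mm across, 3 mm wall, 42 mm high on the table. Floor of wire cloth with wires 6.3 mm apart, 7 each way. Lowest 10 mm: skirt tapering from 47 to 40 mm at the foot; it enters the rim below (50 mm bore) until the shoulder sits on it (+32 mm of stack per sieve). Grasp the drum, 10 to 42 mm above the foot. Point: on the axis, 21 mm above the foot; z up. 0.12 kg.
- sieve_coarse_center (a point): COARSE test sieve: open steel drum 56 mm across, 3 mm wall, 42 mm high on the table. Floor of wire cloth with wires 12.5 mm apart, 3 each way. Lowest 10 mm: skirt tapering from 47 to 40 mm at the foot; it enters the rim below (50 mm bore) until the shoulder sits on it (+32 mm of stack per sieve). Grasp the drum, 10 to 42 mm above the foot. Point: on the axis, 21 mm above the foot; z up. 0.12 kg.
- sieve_lid_center (a point): Lid of the nest: steel disc 56 mm across, its top 14 mm above the foot, over a 10 mm skirt like the sieves' (47 to 40 mm); seated, the disc lies on the rim below. Grasp the upright knurled knob, 19 mm across, 20 to 48 mm above the foot, on a 12 mm neck. Point: on the axis, 24 mm above the foot; z up. 0.12 kg.
- sample_cup_center (a point): Bystander standing among the sieves: clear sample cup with a red lid, 50 mm across, 73 mm high. Point: its centre, 36.5 mm above the table. Not part of the job.
- jar_a_center (a point): Bystander: white screw-cap pot, 34 mm across, 50 mm high, standing by the near left corner of the balance. Point: its centre, 25 mm above the table. Not part of the job.

How it is judged:
By the outcome, as a careful person would: the job done as asked, in the order asked, and still so for the second after the job is handed in, with the robot touching nothing.
It also fails if it takes over 88 s, if anything falls off the work surface, if the arm or the gripper's body presses on something with over 40 N, if the wrist force passes 120 N, or if a joint passes its speed limit or range.

## Working session

There is one attempt and no reset: what is moved stays moved. The work goes in short steps, Python scripts to look and compute and a tool call to move; the robot and the scene stay as the last step left them, time stands still between calls to the robot, and variables do not carry over. Pictures are saved under pics/ and viewed, and the job is handed in when it is done.

Besides the shell and the picture viewer there is one more tool, called by a JSON object that holds its "op" and its "data". arm_command: Moves the arm, as the interface text tells. Its arguments: {"type":"object","properties":{"steps":{"type":"array"}},"required":["steps"]}

```bash
ls; mkdir -p pics; python3 - <<'E'
from workcell import sensors, vision, r
import cv2
print(sensors.get_obs())
for n in ("scene","side","wrist"):
    f=vision.grab_frame(n)
    cv2.imwrite(f"pics/{n}0.png",f["pixels"][:,:,::-1])
    print(n,f["mtx"].tolist(),f["R"].tolist(),f["t"].tolist())
E
```

```text
pics
{'clock': 0.0, 'q': array([ 1.19203333e+00,  3.14233062e-01, -4.80924076e-02,  1.21019688e+00,
       -1.28305349e-05,  1.57077111e+00]), 'joint_vel': array([ 1.69271405e-04, -1.07484483e-03,  3.22569322e-04, -4.05742620e-04,
        1.04147664e-03, -5.83458878e-05]), 'tau': array([-1.70661955e-03, -5.39591038e+01,  3.39746833e+01,  1.93533063e-02,
       -1.35061259e-04, -2.28687576e-06]), 'tool_pos': array([0.22169566, 0.55704458, 0.3030244 ]), 'tcp_rot': array([ 0.58552725,  0.39643944, -0.3974444 , -0.58483464]), 'wrist_force': array([ 0.73795974, -0.77895466,  0.1468411 ]), 'moment': array([-0.03807528,  0.00329177, -0.01657894]), 'finger_gap': 0.08553828238527392}
scene [[408.65576855659606, 0.0, 320.0433921527568], [0.0, 408.65576855659606, 198.03882327477797], [0.0, 0.0, 1.0]] [[-0.45854675259480693, -0.8886701004055506, 0.0005730008253639096], [-0.5227806140572099, 0.26922914244629537, -0.8088362618129822], [0.7186343334761593, -0.37118879495860513, -0.5880336497569293]] [0.04052858784349745, 0.4308702454505167, 0.40769726508422255]
side [[488.45929893396885, 0.0, 322.5728220893891], [0.0, 488.45929893396885, 201.30662166369615], [0.0, 0.0, 1.0]] [[0.9970953904554084, -0.07607661452562271, 0.0036236797453427557], [-0.04280506839009409, -0.5991060200030517, -0.799524673112858], [0.06299609871012936, 0.7970472542568744, -0.6006223156267846]] [-0.5525551349845272, -0.06721777126564908, 1.1060856643576578]
wrist [[339.17199121913296, 0.0, 321.4456902380626], [0.0, 339.17199121913296, 206.9963654810507], [0.0, 0.0, 1.0]] [[0.3687302274749421, 0.9295352295098791, -0.0015087896787188487], [0.8801101835144796, -0.34860102197998116, 0.3223094667375168], [0.29907203851311, -0.12017314414847387, -0.9466331555597889]] [-0.5984866372488147, -0.042672409101848635, 0.3802750189290567]
```

View pics/scene0.png

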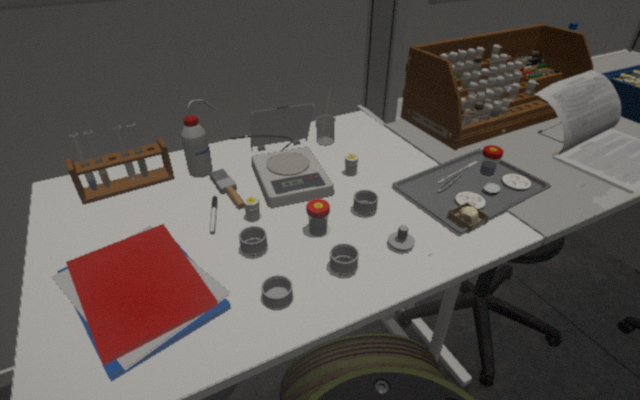

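View pics/side0.png

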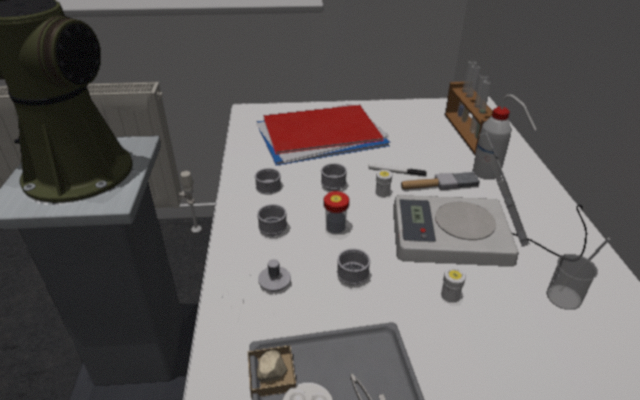

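View pics/wrist0.png

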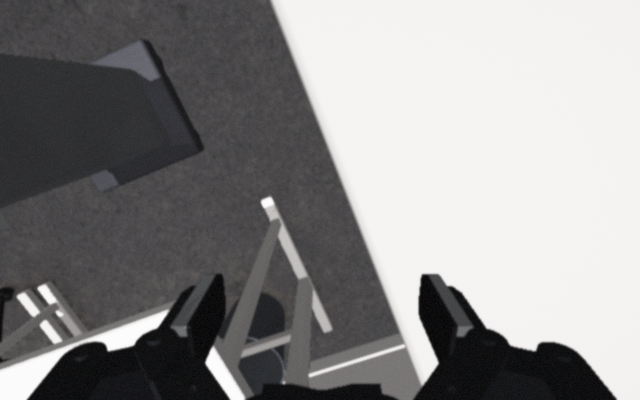

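```bash
python3 - <<'E'
from scipy.spatial.transform import Rotation as R
print(R.from_quat([ 0.58552725,  0.39643944, -0.3974444 , -0.58483464]).as_matrix().round(3))
E
```

```text
[[ 0.37  -0.001 -0.929]
 [ 0.929 -0.002  0.37 ]
 [-0.002 -1.    -0.   ]]
```

```bash
cat > h.py <<'E'
import numpy as np, cv2
from workcell import sensors, vision, r
from scipy.spatial.transform import Rotation as Rot
def cast(f,u,v,z):
    K,R,t=f["mtx"],f["R"],f["t"]
    d=R.T@np.linalg.solve(K,[u,v,1.]); c=-R.T@t
    return c+d*(z-c[2])/d[2]
def proj(f,X):
    p=f["mtx"]@(f["R"]@np.asarray(X,float)+f["t"]); return p[:2]/p[2]
def tri(f1,p1,f2,p2):
    A=[];b=[]
    for f,p in((f1,p1),(f2,p2)):
        d=f["R"].T@np.linalg.solve(f["mtx"],[*p,1.]); d/=np.linalg.norm(d); c=-f["R"].T@f["t"]
        P=np.eye(3)-np.outer(d,d); A.append(P); b.append(P@c)
    return np.linalg.lstsq(np.vstack(A),np.hstack(b),rcond=None)[0]
E
python3 - <<'E'
from h import *
a=cv2.imread("pics/scene0.png"); b=cv2.imread("pics/side0.png")
cv2.imwrite("pics/scene_c.png",cv2.resize(a[180:310,225:425],None,fx=4,fy=4,interpolation=cv2.INTER_CUBIC))
cv2.imwrite("pics/side_c.png",cv2.resize(b[155:300,240:390],None,fx=4,fy=4,interpolation=cv2.INTER_CUBIC))
fs,fd=vision.grab_frame("scene"),vision.grab_frame("side")
print("cam",-fs["R"].T@fs["t"],-fd["R"].T@fd["t"])
for n,p,q in(("A",(277,285),(268,175)),("B",(253,235),(334,170)),("C",(344,252),(272,213)),("D",(366,196),(353,259)),("lid",(401,240),(275,277))):
    print(n,cast(fs,*p,.04).round(3),cast(fd,*q,.04).round(3),tri(fs,p,fd,q).round(3))
E
```

```text
cam [-0.04915039  0.07134637  0.58821997] [ 0.47839384 -0.96390964  0.61259975]
A [ 0.424 -0.088  0.04 ] [ 0.431 -0.104  0.04 ] [ 0.431 -0.09   0.031]
B [ 0.57  -0.095  0.04 ] [ 0.571 -0.095  0.04 ] [ 0.571 -0.095  0.04 ]
C [ 0.442 -0.235  0.04 ] [ 0.44  -0.234  0.04 ] [ 0.441 -0.234  0.041]
D [ 0.58  -0.372  0.04 ] [ 0.577 -0.369  0.04 ] [ 0.577 -0.371  0.042]
lid [ 0.42  -0.353  0.04 ] [ 0.446 -0.402  0.04 ] [ 0.444 -0.375  0.012]
```

View pics/scene_c.png

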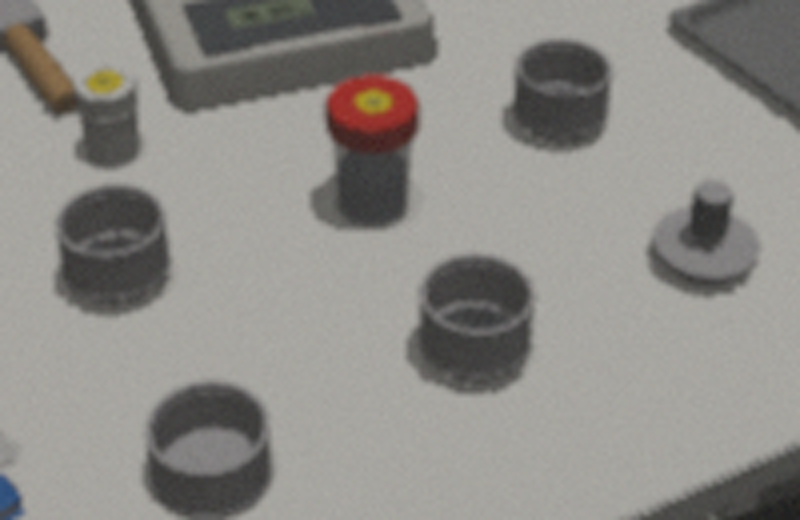

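View pics/side_c.png

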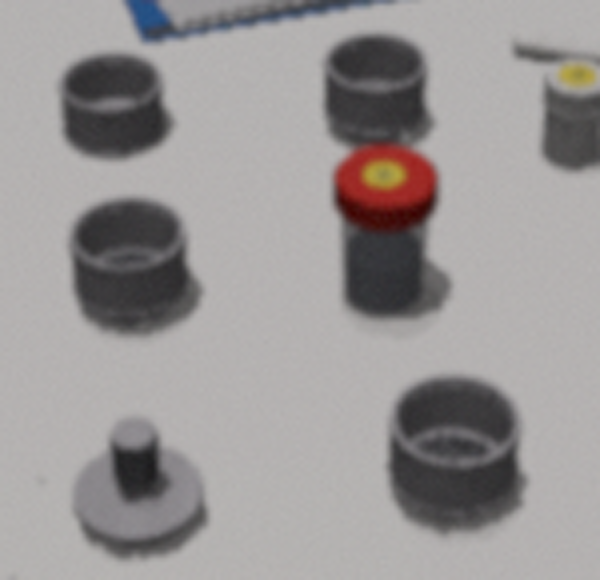

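```bash
cat >> h.py <<'E'
from scipy.linalg import logm,expm
def T_of(o):
    T=np.eye(4);T[:3,:3]=Rot.from_quat(o["tcp_rot"]).as_matrix();T[:3,3]=o["tool_pos"];return T
def T_t(pos,psi):
    c,s=np.cos(np.radians(psi)),np.sin(np.radians(psi))
    T=np.eye(4);T[:3,0]=[c,s,0];T[:3,1]=[0,0,-1];T[:3,2]=[-s,c,0];T[:3,3]=pos;return T
def plan(A,B,n=None):
    D=np.linalg.inv(A)@B
    w=Rot.from_matrix(D[:3,:3]).magnitude()
    L=np.real(logm(D))
    if n is None:
        n=1
        while True:
            S=expm(L/n)
            if np.linalg.norm(S[:3,3])<.041 and np.degrees(w)/n<7.1: break
            n+=1
    S=expm(L/n)
    rv=np.degrees(Rot.from_matrix(S[:3,:3]).as_rotvec())
    print("rows",n,"xyz mm",(S[:3,3]*1e3).round(1),"w deg",rv.round(2))
    T=A.copy();rr=[]
    for i in range(n):
        T=T@S;rr.append(np.hypot(T[0,3],T[1,3]))
    print("radius min/max",round(min(rr),3),round(max(rr),3),"end",T[:3,3].round(4))
E
python3 - <<'E'
from h import *
o=sensors.get_obs();A=T_of(o)
f=vision.grab_frame("wrist")
c=-f["R"].T@f["t"]
print("cam in tool",(A[:3,:3].T@(c-A[:3,3])).round(4)); Rct=f["R"]@A[:3,:3]; print("Rcam<-tool",Rct.round(3))
fs,fd=vision.grab_frame("scene"),vision.grab_frame("side")
print("cup",cast(fs,318,206,.073),cast(fd,336,200,.073))
print("jar",cast(fs,252,200,.05),cast(fd,384,175,.05))
for psi in(-20,):
  for pos in((.42,-.15,.30),(.42,-.2,.33),(.4,-.18,.35)):
    T=T_t(pos,psi); g=dict(mtx=f["mtx"],R=Rct@T[:3,:3].T); g["t"]=-g["R"]@(T[:3,:3]@(A[:3,:3].T@(c-A[:3,3]))+T[:3,3])
    print(pos,[proj(g,X).round() for X in((.431,-.09,.03),(.571,-.095,.03),(.441,-.234,.03),(.577,-.371,.03),(.444,-.375,.03))])
    plan(A,T)
E
```

```text
cam in tool [-0.0007 -0.0697  0.0829]
Rcam<-tool [[ 1.    -0.     0.001]
 [ 0.001 -0.322 -0.947]
 [ 0.     0.947 -0.322]]
cup [ 0.5573296  -0.23712343  0.073     ] [ 0.56002094 -0.24560362  0.073     ]
jar [ 0.67132031 -0.13041733  0.05      ] [ 0.67096706 -0.13608192  0.05      ]
(0.42, -0.15, 0.3) [array([312., 116.]), array([455.,  68.]), array([366., 241.]), array([512., 305.]), array([403., 339.])]
rows 20 xyz mm [ -7.5   0.2 -39.9] w deg [ 0.    4.41 -0.  ]
radius min/max 0.446 0.594 end [ 0.42 -0.15  0.3 ]
(0.42, -0.2, 0.33) [array([295.,  66.]), array([432.,  18.]), array([350., 192.]), array([492., 257.]), array([387., 292.])]
rows 22 xyz mm [ -7.8  -1.2 -38.6] w deg [ 0.    4.01 -0.  ]
radius min/max 0.465 0.593 end [ 0.42 -0.2   0.33]
(0.4, -0.18, 0.35) [array([321.,  79.]), array([449.,  35.]), array([369., 197.]), array([503., 258.]), array([403., 292.])]
rows 21 xyz mm [ -8.8  -2.2 -39. ] w deg [ 0.   4.2 -0. ]
radius min/max 0.439 0.592 end [ 0.4  -0.18  0.35]
```

```bash
python3 - <<'E'
from h import *
o=sensors.get_obs();A=T_of(o)
f=vision.grab_frame("wrist")
c=-f["R"].T@f["t"]; Rct=f["R"]@A[:3,:3]
for psi in(-20,-10):
  for pos in((.45,-.2,.33),(.43,-.2,.35)):
    T=T_t(pos,psi); g=dict(mtx=f["mtx"],R=Rct@T[:3,:3].T); g["t"]=-g["R"]@(T[:3,:3]@(A[:3,:3].T@(c-A[:3,3]))+T[:3,3])
    print(psi,pos,[proj(g,X).round() for X in((.431,-.09,.03),(.571,-.095,.03),(.441,-.234,.03),(.577,-.371,.03),(.444,-.375,.03))])
    plan(A,T,20);plan(A,T,24)
E
```

```text
-20 (0.45, -0.2, 0.33) [array([268.,  77.]), array([402.,  30.]), array([325., 200.]), array([467., 265.]), array([365., 299.])]
rows 20 xyz mm [ -7.3  -1.3 -43.1] w deg [ 0.    4.41 -0.  ]
radius min/max 0.492 0.594 end [ 0.45 -0.2   0.33]
rows 24 xyz mm [ -5.8  -1.1 -36. ] w deg [ 0.    3.68 -0.  ]
radius min/max 0.492 0.595 end [ 0.45 -0.2   0.33]
-20 (0.43, -0.2, 0.35) [array([288.,  71.]), array([416.,  26.]), array([340., 190.]), array([476., 252.]), array([377., 286.])]
rows 20 xyz mm [ -8.3  -2.3 -42.6] w deg [ 0.    4.41 -0.  ]
radius min/max 0.474 0.593 end [ 0.43 -0.2   0.35]
rows 24 xyz mm [ -6.7  -1.9 -35.6] w deg [ 0.    3.68 -0.  ]
radius min/max 0.474 0.594 end [ 0.43 -0.2   0.35]
-10 (0.45, -0.2, 0.33) [array([285.,  68.]), array([424.,  47.]), array([319., 200.]), array([446., 285.]), array([341., 304.])]
rows 20 xyz mm [-10.6  -1.3 -41.5] w deg [ 0.    3.91 -0.  ]
radius min/max 0.492 0.591 end [ 0.45 -0.2   0.33]
rows 24 xyz mm [ -8.6  -1.1 -34.6] w deg [ 0.    3.26 -0.  ]
radius min/max 0.492 0.592 end [ 0.45 -0.2   0.33]
-10 (0.43, -0.2, 0.35) [array([305.,  66.]), array([438.,  46.]), array([336., 193.]), array([456., 275.]), array([355., 293.])]
rows 20 xyz mm [-11.5  -2.3 -40.9] w deg [ 0.    3.91 -0.  ]
radius min/max 0.474 0.59 end [ 0.43 -0.2   0.35]
rows 24 xyz mm [ -9.4  -1.9 -34.1] w deg [ 0.    3.26 -0.  ]
radius min/max 0.474 0.592 end [ 0.43 -0.2   0.35]
```

{"op": "arm_command", "data": {"steps": [{"x": -5.8, "y": -1.1, "z": -36, "wy": 3.68}, {"x": -5.8, "y": -1.1, "z": -36, "wy": 3.68}, {"x": -5.8, "y": -1.1, "z": -36, "wy": 3.68}, {"x": -5.8, "y": -1.1, "z": -36, "wy": 3.68}, {"x": -5.8, "y": -1.1, "z": -36, "wy": 3.68}, {"x": -5.8, "y": -1.1, "z": -36, "wy": 3.68}, {"x": -5.8, "y": -1.1, "z": -36, "wy": 3.68}, {"x": -5.8, "y": -1.1, "z": -36, "wy": 3.68}, {"x": -5.8, "y": -1.1, "z": -36, "wy": 3.68}, {"x": -5.8, "y": -1.1, "z": -36, "wy": 3.68}]}}

```text
invalid input at $.steps[0]: expected keys hand, x, y, z, wx, wy, wz
```

{"op": "arm_command", "data": {"steps": [{"x": -5.8, "y": -1.1, "z": -36, "wy": 3.68}, {"x": -5.8, "y": -1.1, "z": -36, "wy": 3.68}, {"x": -5.8, "y": -1.1, "z": -36, "wy": 3.68}, {"x": -5.8, "y": -1.1, "z": -36, "wy": 3.68}, {"x": -5.8, "y": -1.1, "z": -36, "wy": 3.68}, {"x": -5.8, "y": -1.1, "z": -36, "wy": 3.68}, {"x": -5.8, "y": -1.1, "z": -36, "wy": 3.68}, {"x": -5.8, "y": -1.1, "z": -36, "wy": 3.68}, {"x": -5.8, "y": -1.1, "z": -36, "wy": 3.68}, {"x": -5.8, "y": -1.1, "z": -36, "wy": 3.68}]}}

```text
invalid input at $.steps[0]: expected keys hand, x, y, z, wx, wy, wz
```

{"op": "arm_command", "data": {"steps": [{"x": -5.8, "y": -1.1, "z": -36, "wy": 3.68}, {"x": -5.8, "y": -1.1, "z": -36, "wy": 3.68}, {"x": -5.8, "y": -1.1, "z": -36, "wy": 3.68}, {"x": -5.8, "y": -1.1, "z": -36, "wy": 3.68}, {"x": 0}, {"x": 0}]}}

```text
invalid input at $.steps[0]: expected keys hand, x, y, z, wx, wy, wz
```

```bash
python3 - <<'E'
from h import *
f=vision.grab_frame("wrist"); o=sensors.get_obs(); A=T_of(o)
np.savez("w1.npz",**f)
print(o["clock"],o["tool_pos"],A[:3,:3].round(3).tolist(),o["wrist_force"])
cv2.imwrite("pics/w1.png",f["pixels"][:,:,::-1])
E
```

```text
0.5 [0.22186475 0.55743878 0.30386454] [[0.37, -0.0, -0.929], [0.929, -0.0, 0.37], [-0.0, -1.0, -0.0]] [-0.59478178 -1.02995578 -0.07595729]
```

View pics/w1.png

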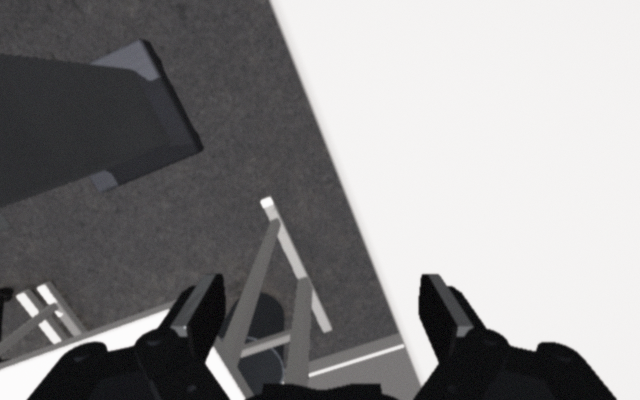

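All keys are required. Picture unchanged: the arm has not moved.

{"op": "arm_command", "data": {"steps": [{"hand": 0, "x": -5.8, "y": -1.1, "z": -36, "wx": 0, "wy": 3.68, "wz": 0}, {"hand": 0, "x": -5.8, "y": -1.1, "z": -36, "wx": 0, "wy": 3.68, "wz": 0}, {"hand": 0, "x": -5.8, "y": -1.1, "z": -36, "wx": 0, "wy": 3.68, "wz": 0}, {"hand": 0, "x": -5.8, "y": -1.1, "z": -36, "wx": 0, "wy": 3.68, "wz": 0}, {"hand": 0, "x": -5.8, "y": -1.1, "z": -36, "wx": 0, "wy": 3.68, "wz": 0}, {"hand": 0, "x": -5.8, "y": -1.1, "z": -36, "wx": 0, "wy": 3.68, "wz": 0}, {"hand": 0, "x": -5.8, "y": -1.1, "z": -36, "wx": 0, "wy": 3.68, "wz": 0}, {"hand": 0, "x": -5.8, "y": -1.1, "z": -36, "wx": 0, "wy": 3.68, "wz": 0}, {"hand": 0, "x": -5.8, "y": -1.1, "z": -36, "wx": 0, "wy": 3.68, "wz": 0}, {"hand": 0, "x": -5.8, "y": -1.1, "z": -36, "wx": 0, "wy": 3.68, "wz": 0}]}}

```text
clock: 1.33
tool_pos: [0.4655, 0.2921, 0.315]
tcp_rot: [-0.681, -0.191, 0.191, 0.681]
wrist_force: [0.9, -0.1, -0.5]
finger_gap: 0.0854
```

{"op": "arm_command", "data": {"steps": [{"hand": 0, "x": -5.8, "y": -1.1, "z": -36, "wx": 0, "wy": 3.68, "wz": 0}, {"hand": 0, "x": -5.8, "y": -1.1, "z": -36, "wx": 0, "wy": 3.68, "wz": 0}, {"hand": 0, "x": -5.8, "y": -1.1, "z": -36, "wx": 0, "wy": 3.68, "wz": 0}, {"hand": 0, "x": -5.8, "y": -1.1, "z": -36, "wx": 0, "wy": 3.68, "wz": 0}, {"hand": 0, "x": -5.8, "y": -1.1, "z": -36, "wx": 0, "wy": 3.68, "wz": 0}, {"hand": 0, "x": -5.8, "y": -1.1, "z": -36, "wx": 0, "wy": 3.68, "wz": 0}, {"hand": 0, "x": -5.8, "y": -1.1, "z": -36, "wx": 0, "wy": 3.68, "wz": 0}, {"hand": 0, "x": -5.8, "y": -1.1, "z": -36, "wx": 0, "wy": 3.68, "wz": 0}, {"hand": 0, "x": -5.8, "y": -1.1, "z": -36, "wx": 0, "wy": 3.68, "wz": 0}, {"hand": 0, "x": -5.8, "y": -1.1, "z": -36, "wx": 0, "wy": 3.68, "wz": 0}]}}

```text
clock: 2.17
tool_pos: [0.5005, -0.0649, 0.3261]
tcp_rot: [0.706, -0.034, 0.034, -0.706]
wrist_force: [0.0, -0.6, -0.4]
finger_gap: 0.0855
```

{"op": "arm_command", "data": {"steps": [{"hand": 0, "x": -5.8, "y": -1.1, "z": -36, "wx": 0, "wy": 3.68, "wz": 0}, {"hand": 0, "x": -5.8, "y": -1.1, "z": -36, "wx": 0, "wy": 3.68, "wz": 0}, {"hand": 0, "x": -5.8, "y": -1.1, "z": -36, "wx": 0, "wy": 3.68, "wz": 0}, {"hand": 0, "x": -5.8, "y": -1.1, "z": -36, "wx": 0, "wy": 3.68, "wz": 0}, {"hand": 0, "x": 0, "y": 0, "z": 0, "wx": 0, "wy": 0, "wz": 0}, {"hand": 0, "x": 0, "y": 0, "z": 0, "wx": 0, "wy": 0, "wz": 0}]}}

```text
clock: 2.67
tool_pos: [0.4502, -0.2014, 0.3305]
tcp_rot: [-0.696, 0.124, -0.124, 0.696]
wrist_force: [-0.2, 0.3, -0.2]
finger_gap: 0.0858
```

```bash
python3 - <<'E'
from h import *
f=vision.grab_frame("wrist"); o=sensors.get_obs(); A=T_of(o)
np.savez("w1.npz",**f)
print(o["clock"],o["tool_pos"],A[:3,:3].round(3).tolist(),o["wrist_force"])
cv2.imwrite("pics/w2.png",f["pixels"][:,:,::-1])
E
```

```text
2.7167 [ 0.45067131 -0.20028768  0.33044173] [[0.939, 0.0, 0.344], [-0.344, 0.0, 0.939], [0.0, -1.0, 0.0]] [ 0.07214729 -0.34330063  0.02113529]
```

View pics/w2.png

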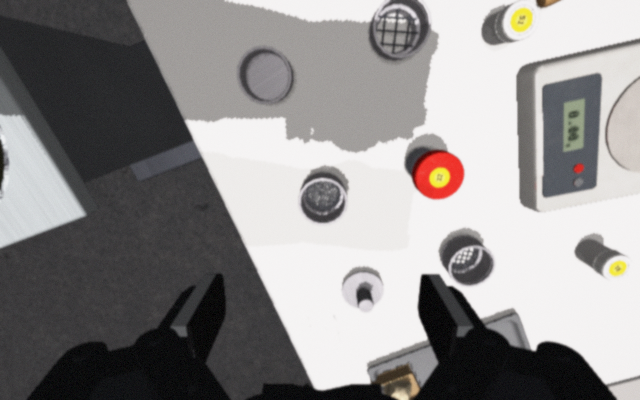

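```bash
python3 - <<'E'
from h import *
im=cv2.imread("pics/w2.png")
cr=[im[v-45 if v>45 else 0:(v-45 if v>45 else 0)+90,u-45:u+45] for u,v in((267,75),(400,32),(323,194),(467,258))]
cv2.imwrite("pics/w2c.png",np.vstack([np.hstack([cv2.resize(c,(300,300),interpolation=cv2.INTER_CUBIC) for c in cr[i:i+2]]) for i in(0,2)]))
E
```

```text
(no output)
```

View pics/w2c.png

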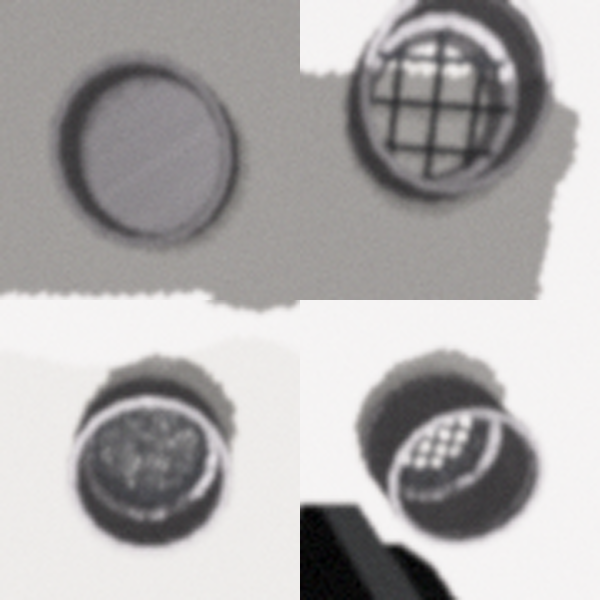

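```bash
python3 - <<'E'
from h import *
f=dict(np.load("w1.npz"))
for n,p,z in(("pan",(266,75.6),.032),("fine",(323.3,200),.042),("med",(355/3.333-90+422,213+ (470-300)/3.333),.042),("lidtop",(365,303),.048),("liddisc",(361,287),.014),("coarse",(355+135/3.333-0,0+100/3.333),.042)):
    print(n,np.round(p,1),cast(f,*p,z).round(4))
fs=vision.grab_frame("scene");fd=vision.grab_frame("side")
C=lambda u,v:(u/4+225,v/4+180); S=lambda u,v:(u/4+240,v/4+155)
for n,p,q,z in(("pan",C(208,435),S(112,83),.032),("fine",C(476,295),S(128,237),.042),("med",C(563,78),S(455,418),.042),("coarse",C(112,226),S(376,70),.042),("lidtop",C(713,191),S(134,432),.048),("liddisc",C(705,243),S(138,495),.014)):
    print(n,cast(fs,*p,z).round(4),cast(fd,*q,z).round(4))
E
```

```text
pan [266.   75.6] [ 0.4313 -0.0905  0.032 ]
fine [323.3 200. ] [ 0.4415 -0.2318  0.042 ]
med [438.5 264. ] [ 0.5423 -0.3534  0.042 ]
lidtop [365 303] [ 0.4447 -0.3707  0.048 ]
liddisc [361 287] [ 0.4439 -0.3694  0.014 ]
coarse [395.5  30. ] [ 0.5637 -0.0966  0.042 ]
pan [ 0.4225 -0.0865  0.032 ] [ 0.4305 -0.095   0.032 ]
fine [ 0.4362 -0.2311  0.042 ] [ 0.4405 -0.2403  0.042 ]
med [ 0.566  -0.3628  0.042 ] [ 0.5781 -0.3727  0.042 ]
coarse [ 0.5632 -0.0932  0.042 ] [ 0.57   -0.1075  0.042 ]
lidtop [ 0.4414 -0.3735  0.048 ] [ 0.4441 -0.3776  0.048 ]
liddisc [ 0.44   -0.3724  0.014 ] [ 0.4439 -0.3803  0.014 ]
```

```bash
python3 - <<'E'
from h import *
im=cv2.imread("pics/w2.png")
def z(u,v,s):
    c=im[v-s:v+s,u-s:u+s]; c=cv2.normalize(c,None,0,255,cv2.NORM_MINMAX)
    return cv2.resize(c,(400,400),interpolation=cv2.INTER_CUBIC)
cv2.imwrite("pics/w2d.png",np.hstack([z(267,75,35),z(323,196,35)]))
E
```

```text
(no output)
```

View pics/w2d.png

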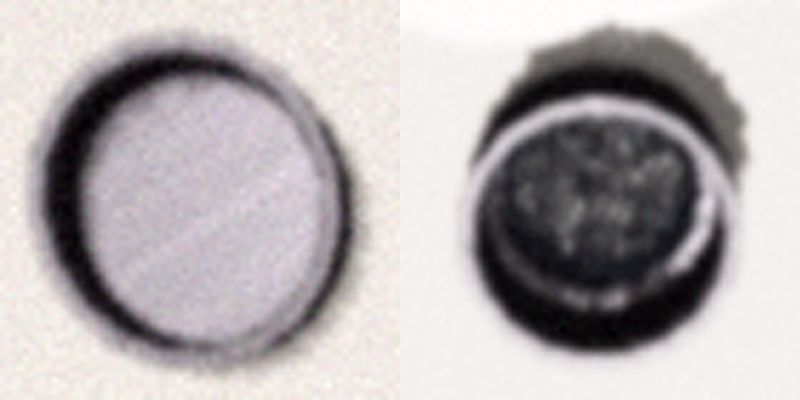

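```bash
python3 - <<'E'
from h import *
f=dict(np.load("w1.npz"))
pan=cast(f,264.4,74.65,.032); fine=cast(f,323.2,200.6,.042)
print(pan,fine)
# size check: extreme pixels left/right/top/bottom of rim
for a,b,z in(((232+30*.175,75),(232+340*.175,75),.032),((264,40+33*.175),(264,40+363*.175),.032),((288+62*.175,200),(288+340*.175,200),.042),((323,161+97*.175),(323,161+355*.175),.042)):
    print(np.linalg.norm(cast(f,*a,z)-cast(f,*b,z)))
A=T_of(sensors.get_obs())
plan(A,T_t([fine[0],fine[1],.2],-20.13))
E
```

```text
[ 0.43016564 -0.08915937  0.032     ] [ 0.44117514 -0.23238913  0.042     ]
0.05494358469071849
0.05463574244523399
0.053911588356142605
0.052578846608772274
rows 4 xyz mm [ 0.5 32.6 -8.7] w deg [-0.01  0.05  0.  ]
radius min/max 0.494 0.499 end [ 0.4412 -0.2324  0.2   ]
```

{"op": "arm_command", "data": {"steps": [{"hand": 0, "x": 0.5, "y": 32.6, "z": -8.7, "wx": 0, "wy": 0, "wz": 0}, {"hand": 0, "x": 0.5, "y": 32.6, "z": -8.7, "wx": 0, "wy": 0, "wz": 0}, {"hand": 0, "x": 0.5, "y": 32.6, "z": -8.7, "wx": 0, "wy": 0, "wz": 0}, {"hand": 0, "x": 0.5, "y": 32.6, "z": -8.7, "wx": 0, "wy": 0, "wz": 0}, {"hand": 0, "x": 0, "y": 0, "z": 0, "wx": 0, "wy": 0, "wz": 0}, {"hand": 0, "x": 0, "y": 0, "z": 0, "wx": 0, "wy": 0, "wz": 0}]}}

```text
clock: 3.32
tool_pos: [0.4402, -0.2316, 0.1989]
tcp_rot: [-0.696, 0.124, -0.121, 0.697]
wrist_force: [0.7, -1.0, 0.2]
finger_gap: 0.0856
```

```bash
python3 - <<'E'
from h import *
f=vision.grab_frame("wrist"); o=sensors.get_obs(); A=T_of(o)
np.savez("w2.npz",**f)
print(o["clock"],o["tool_pos"])
cv2.imwrite("pics/w3.png",f["pixels"][:,:,::-1])
E
```

```text
3.3667 [ 0.44146413 -0.23223401  0.20066383]
```

View pics/w3.png

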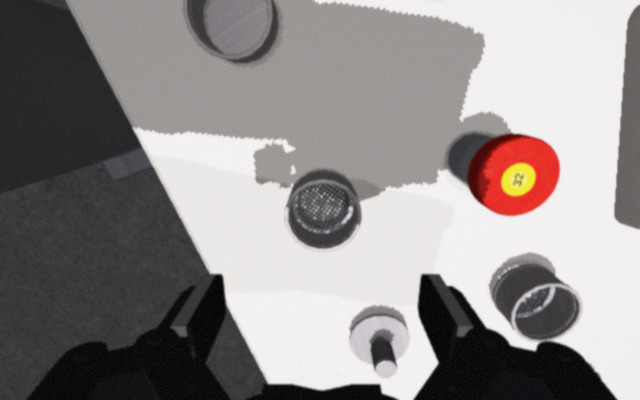

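```bash
python3 - <<'E'
from h import *
im=cv2.imread("pics/w3.png")
c=im[160:260,274:374]; cv2.imwrite("pics/w3c.png",cv2.resize(cv2.normalize(c,None,0,255,cv2.NORM_MINMAX),(500,500),interpolation=cv2.INTER_CUBIC))
f=dict(np.load("w2.npz"))
for v in (208,210,212):print(cast(f,324,v,.042))
o=sensors.get_obs();print(proj(f,[.4412,-.2324,.042]))
E
```

```text
[ 0.44310536 -0.22783542  0.042     ]
[ 0.44259983 -0.22924495  0.042     ]
[ 0.44209226 -0.23066017  0.042     ]
[323.64502665 214.56760439]
```

View pics/w3c.png

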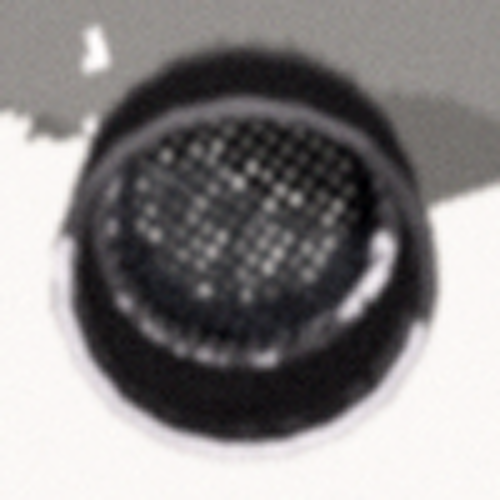

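{"op": "arm_command", "data": {"steps": [{"hand": 0, "x": 0, "y": 39, "z": 0, "wx": 0, "wy": 0, "wz": 0}, {"hand": 0, "x": 0, "y": 39, "z": 0, "wx": 0, "wy": 0, "wz": 0}, {"hand": 0, "x": 0, "y": 37, "z": 0, "wx": 0, "wy": 0, "wz": 0}, {"hand": 0, "x": 0, "y": 0, "z": 0, "wx": 0, "wy": 0, "wz": 0}, {"hand": 255, "x": 0, "y": 0, "z": 0, "wx": 0, "wy": 0, "wz": 0}, {"hand": 255, "x": 0, "y": 0, "z": 0, "wx": 0, "wy": 0, "wz": 0}, {"hand": 255, "x": 0, "y": 0, "z": 0, "wx": 0, "wy": 0, "wz": 0}, {"hand": 255, "x": 0, "y": 0, "z": 0, "wx": 0, "wy": 0, "wz": 0}, {"hand": 255, "x": 0, "y": 0, "z": 0, "wx": 0, "wy": 0, "wz": 0}]}}

```text
clock: 4.12
tool_pos: [0.4431, -0.2341, 0.0885]
tcp_rot: [0.697, -0.121, 0.125, -0.696]
wrist_force: [-0.1, 1.6, 6.6]
finger_gap: 0.0547
```

```bash
python3 - <<'E'
from h import *
f=vision.grab_frame("wrist"); o=sensors.get_obs(); A=T_of(o)
print(o["clock"],o["tool_pos"],o["finger_gap"],o["wrist_force"])
cv2.imwrite("pics/w4.png",f["pixels"][:,:,::-1])
s=vision.grab_frame("side")["pixels"][120:270,220:420]; cv2.imwrite("pics/s4.png",cv2.resize(s[:,:,::-1],None,fx=3,fy=3))
E
```

```text
4.1667 [ 0.4431254  -0.23409747  0.08849024] 0.054640938513520726 [-0.97086879  2.17298942  5.78296625]
```

View pics/w4.png

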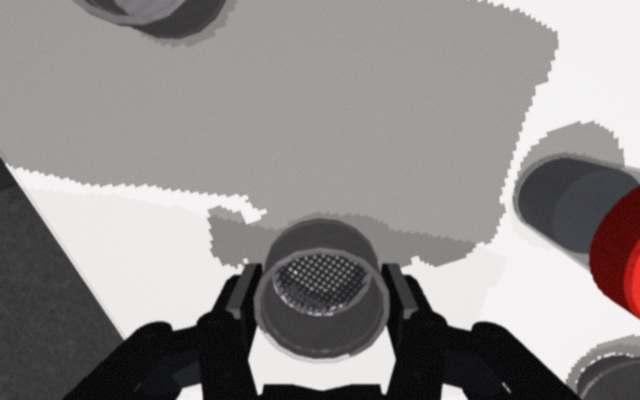

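View pics/s4.png

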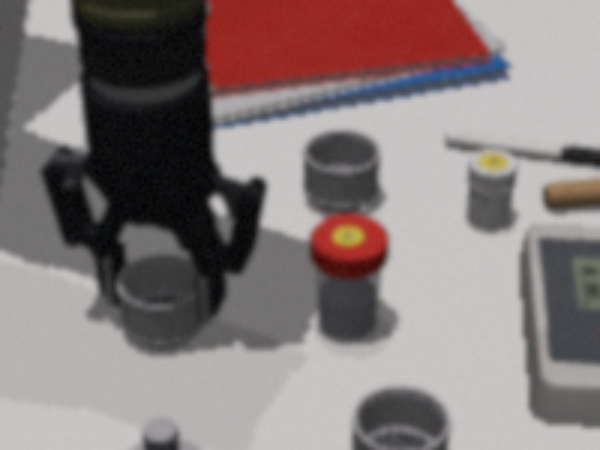

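```bash
cat >> h.py <<'E'
PSI=-20.13
def tooldelta(dx,dy,psi=PSI):
    "world xy shift -> tool x,z mm"
    c,s=np.cos(np.radians(psi)),np.sin(np.radians(psi))
    return (1e3*(c*dx+s*dy)).round(1),(1e3*(-s*dx+c*dy)).round(1)
E
python3 - <<'E'
from h import *
f=vision.grab_frame("wrist"); o=sensors.get_obs(); A=T_of(o)
im=f["pixels"][230:380,240:400,::-1]; cv2.imwrite("pics/w5.png",cv2.resize(cv2.normalize(im,None,0,255,cv2.NORM_MINMAX),None,fx=4,fy=4))
p=cast(f,322,305,.042); print(p, o["tool_pos"],A[:3,:3].round(4).tolist())
print("offset drum-TCP in tool",(A[:3,:3].T@(p-o["tool_pos"])*1e3).round(1))
print(tooldelta(*(np.array([.430,-.089])-o["tool_pos"][:2])))
E
```

```text
[ 0.44432708 -0.23319912  0.042     ] [ 0.4431015  -0.23408508  0.08847285] [[0.9396, 0.005, 0.3422], [-0.3421, -0.002, 0.9396], [0.0054, -1.0, -0.0002]]
offset drum-TCP in tool [ 0.6 46.5  1.3]
(np.float64(-62.2), np.float64(131.7))
```

View pics/w5.png

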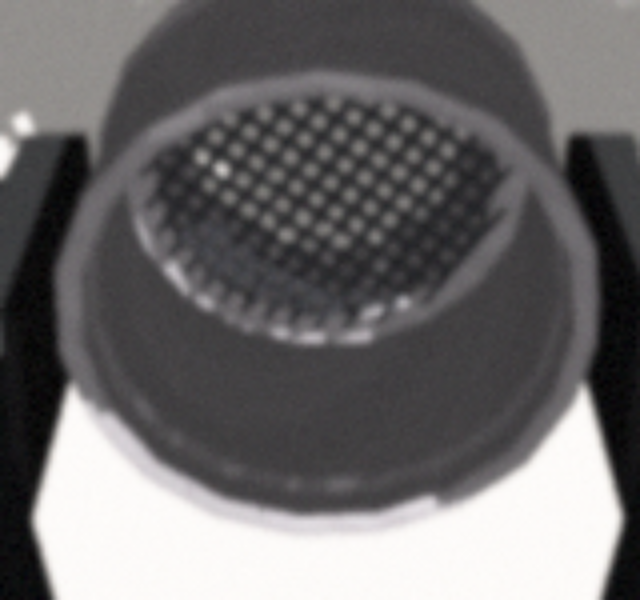

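{"op": "arm_command", "data": {"steps": [{"hand": 255, "x": 0, "y": -35, "z": 0, "wx": 0, "wy": 0, "wz": 0}, {"hand": 255, "x": 0, "y": -35, "z": 0, "wx": 0, "wy": 0, "wz": 0}, {"hand": 255, "x": -15.7, "y": 0, "z": 32.6, "wx": 0, "wy": 0, "wz": 0}, {"hand": 255, "x": -15.7, "y": 0, "z": 32.6, "wx": 0, "wy": 0, "wz": 0}, {"hand": 255, "x": -15.7, "y": 0, "z": 32.6, "wx": 0, "wy": 0, "wz": 0}, {"hand": 255, "x": -15.7, "y": 0, "z": 32.6, "wx": 0, "wy": 0, "wz": 0}, {"hand": 255, "x": 0, "y": 0, "z": 0, "wx": 0, "wy": 0, "wz": 0}, {"hand": 255, "x": 0, "y": 0, "z": 0, "wx": 0, "wy": 0, "wz": 0}]}}

```text
clock: 4.93
tool_pos: [0.4277, -0.088, 0.1574]
tcp_rot: [0.697, -0.12, 0.123, -0.696]
wrist_force: [0.7, -0.9, -1.5]
finger_gap: 0.0544
```

```bash
python3 - <<'E'
from h import *
f=vision.grab_frame("wrist"); o=sensors.get_obs(); A=T_of(o)
print(o["clock"],o["tool_pos"],o["finger_gap"],o["wrist_force"],A[:3,:3].round(4).tolist())
off=A[:3,:3]@np.array([.0006,0,.0013]); c=o["tool_pos"]+off; print("drum axis",c[:2],"to pan",tooldelta(.430-c[0],-.089-c[1]))
cv2.imwrite("pics/w6.png",f["pixels"][:,:,::-1])
s=vision.grab_frame("side")["pixels"][100:250,220:420]; cv2.imwrite("pics/s6.png",cv2.resize(s[:,:,::-1],None,fx=4,fy=4))
s=vision.grab_frame("scene")["pixels"][180:330,200:400]; cv2.imwrite("pics/c6.png",cv2.resize(s[:,:,::-1],None,fx=4,fy=4))
E
```

```text
4.9833 [ 0.42794997 -0.0890532   0.15713198] 0.054488494689254666 [ 0.28832281 -0.76023192 -0.9591189 ] [[0.9402, 0.0041, 0.3405], [-0.3405, -0.0014, 0.9402], [0.0043, -1.0, 0.0001]]
drum axis [ 0.4289568  -0.08803522] to pan (np.float64(1.3), np.float64(-0.5))
```

View pics/w6.png

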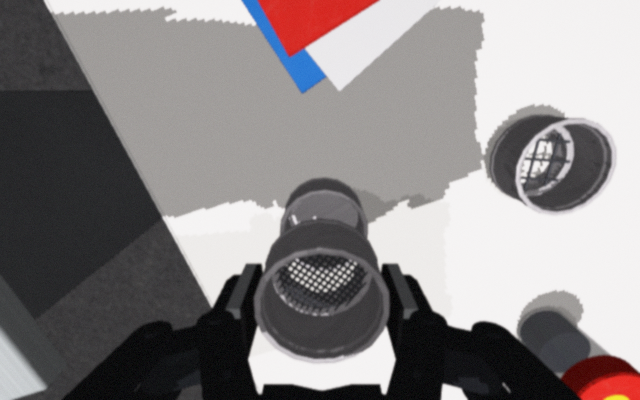

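View pics/s6.png

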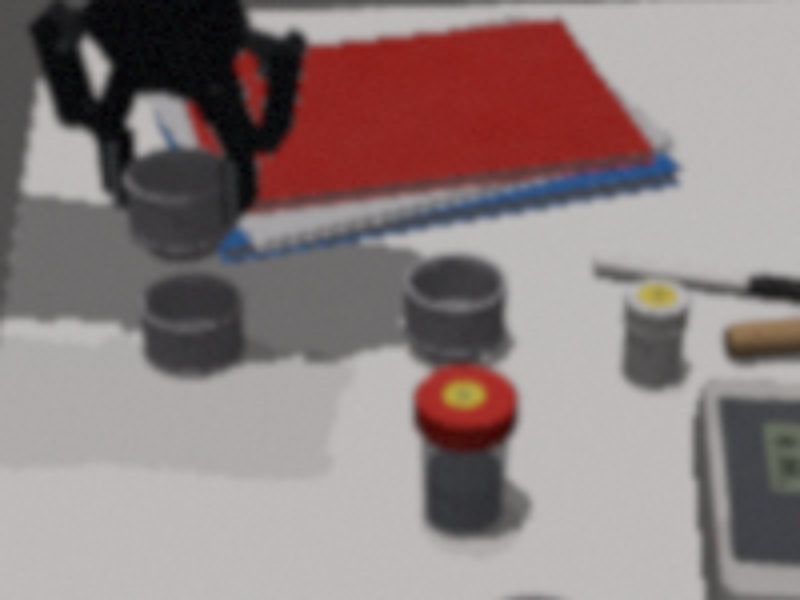

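View pics/c6.png

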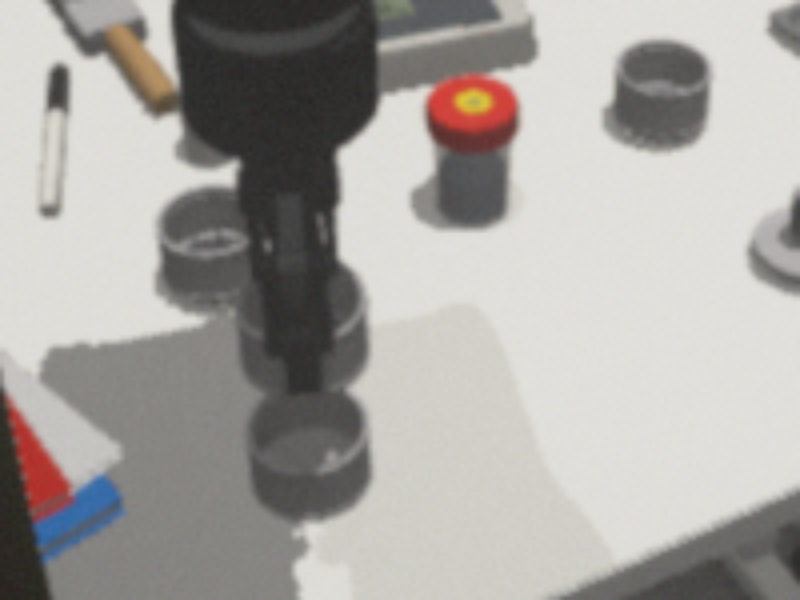

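{"op": "arm_command", "data": {"steps": [{"hand": 255, "x": 1.3, "y": 16, "z": -0.5, "wx": 0, "wy": 0, "wz": 0}, {"hand": 255, "x": 0, "y": 16, "z": 0, "wx": 0, "wy": 0, "wz": 0}, {"hand": 255, "x": 0, "y": 5, "z": 0, "wx": 0, "wy": 0, "wz": 0}, {"hand": 255, "x": 0, "y": 4, "z": 0, "wx": 0, "wy": 0, "wz": 0}, {"hand": 255, "x": 0, "y": 4, "z": 0, "wx": 0, "wy": 0, "wz": 0}, {"hand": 255, "x": 0, "y": 3, "z": 0, "wx": 0, "wy": 0, "wz": 0}, {"hand": 255, "x": 0, "y": 0, "z": 0, "wx": 0, "wy": 0, "wz": 0}, {"hand": 255, "x": 0, "y": 0, "z": 0, "wx": 0, "wy": 0, "wz": 0}]}}

```text
clock: 5.75
tool_pos: [0.4285, -0.0903, 0.1103]
tcp_rot: [-0.696, 0.122, -0.124, 0.697]
wrist_force: [-11.0, 4.8, 38.0]
finger_gap: 0.055
```

```bash
cat > look.py <<'E'
from h import *
import sys
n=sys.argv[1]; w=sys.argv[2].split(",") 
o=sensors.get_obs(); A=T_of(o)
print("t",o["clock"],"pos",o["tool_pos"].round(4),"gap",round(o["finger_gap"],4),"F",o["wrist_force"].round(1),"tool y",A[:3,1].round(4),"psi",np.degrees(np.arctan2(A[1,0],A[0,0])).round(2))
tiles=[]
for c in w:
    f=vision.grab_frame(c); np.savez(f"{n}_{c}.npz",**f)
    im=f["pixels"][:,:,::-1]
    if c=="side": im=cv2.resize(im[80:280,200:400],(400,400),interpolation=cv2.INTER_CUBIC)
    elif c=="scene": im=cv2.resize(im[150:330,200:380],(400,400),interpolation=cv2.INTER_CUBIC)
    elif len(w)>1: im=im
    cv2.imwrite(f"pics/{n}_{c}.png",im)
    if c!="wrist": tiles.append(im)
if tiles: cv2.imwrite(f"pics/{n}_t.png",np.hstack(tiles))
E
python3 look.py a side,scene,wrist
```

```text
t 5.75 pos [ 0.4285 -0.0903  0.1103] gap 0.055 F [-11.    4.8  38. ] tool y [ 2.4e-03  4.0e-04 -1.0e+00] psi -20.06
```

View pics/a_t.png

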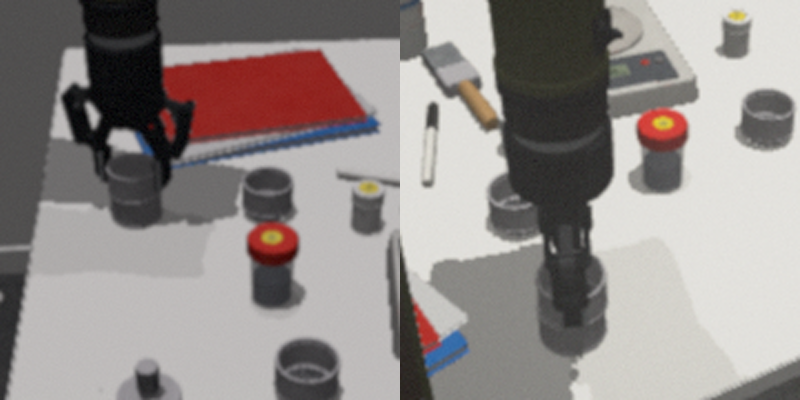

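View pics/a_wrist.png

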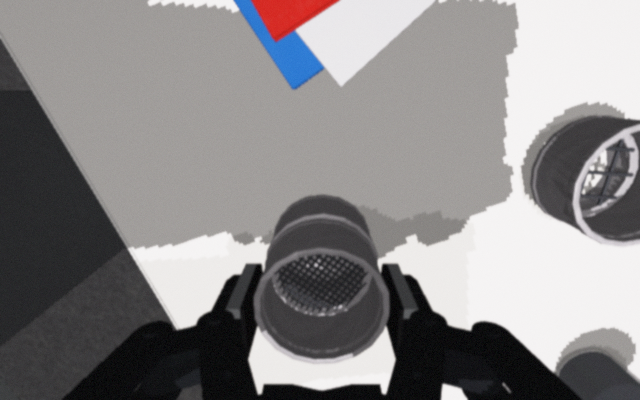

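{"op": "arm_command", "data": {"steps": [{"hand": 255, "x": 0, "y": -1.4, "z": 0, "wx": 0, "wy": 0, "wz": 0}, {"hand": 0, "x": 0, "y": 0, "z": 0, "wx": 0, "wy": 0, "wz": 0}, {"hand": 0, "x": 0, "y": 0, "z": 0, "wx": 0, "wy": 0, "wz": 0}, {"hand": 0, "x": 0, "y": 0, "z": 0, "wx": 0, "wy": 0, "wz": 0}, {"hand": 0, "x": 0, "y": 0, "z": 0, "wx": 0, "wy": 0, "wz": 0}, {"hand": 0, "x": 0, "y": 0, "z": 0, "wx": 0, "wy": 0, "wz": 0}, {"hand": 0, "x": 0, "y": -20, "z": 0, "wx": 0, "wy": 0, "wz": 0}, {"hand": 0, "x": 0, "y": -40, "z": 0, "wx": 0, "wy": 0, "wz": 0}, {"hand": 0, "x": 0, "y": -35, "z": 0, "wx": 0, "wy": 0, "wz": 0}, {"hand": 0, "x": 0, "y": 0, "z": 0, "wx": 0, "wy": 0, "wz": 0}]}}

```text
clock: 6.73
tool_pos: [0.4309, -0.0909, 0.2091]
tcp_rot: [0.696, -0.12, 0.126, -0.696]
wrist_force: [1.0, -0.4, 0.0]
finger_gap: 0.0852
```

```bash
python3 look.py b wrist
```

```text
t 6.7333 pos [ 0.4309 -0.0909  0.2091] gap 0.0852 F [ 1.  -0.4  0. ] tool y [ 0.0085 -0.0019 -1.    ] psi -20.03
```

View pics/b_wrist.png

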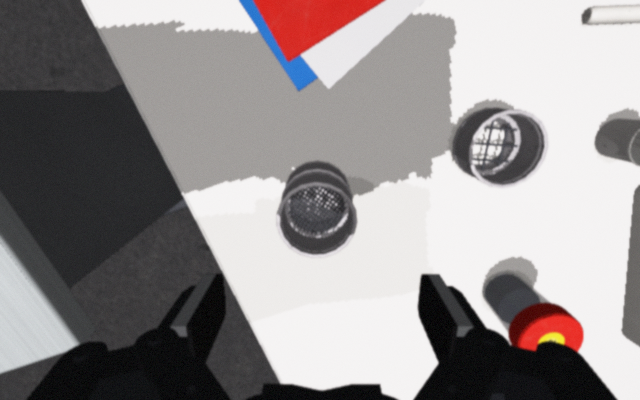

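```bash
python3 - <<'E'
from h import *
f=dict(np.load("b_wrist.npz"))
print("stack",cast(f,317.5,217,.064))
im=f["pixels"][160:270,262:372,::-1]; cv2.imwrite("pics/b2.png",cv2.resize(cv2.normalize(im,None,0,255,cv2.NORM_MINMAX),None,fx=5,fy=5,interpolation=cv2.INTER_CUBIC))
E
```

```text
stack [ 0.43061255 -0.08842699  0.064     ]
```

View pics/b2.png

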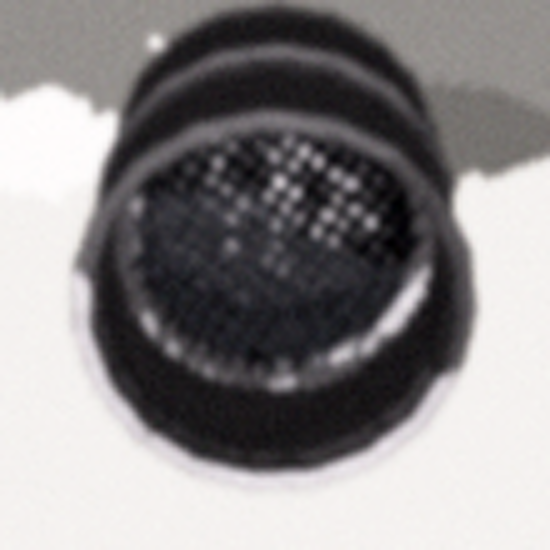

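{"op": "arm_command", "data": {"steps": [{"hand": 0, "x": 29.2, "y": 1, "z": -26.3, "wx": 0, "wy": 0, "wz": 0}, {"hand": 0, "x": 29.2, "y": 1, "z": -26.3, "wx": 0, "wy": 0, "wz": 0}, {"hand": 0, "x": 29.2, "y": 1, "z": -26.3, "wx": 0, "wy": 0, "wz": 0}, {"hand": 0, "x": 29.2, "y": 1, "z": -26.3, "wx": 0, "wy": 0, "wz": 0}, {"hand": 0, "x": 29.2, "y": 1, "z": -26.3, "wx": 0, "wy": 0, "wz": 0}, {"hand": 0, "x": 29.2, "y": 1, "z": -26.3, "wx": 0, "wy": 0, "wz": 0}, {"hand": 0, "x": 29.2, "y": 1, "z": -26.3, "wx": 0, "wy": 0, "wz": 0}, {"hand": 0, "x": 29.2, "y": 1, "z": -26.3, "wx": 0, "wy": 0, "wz": 0}, {"hand": 0, "x": 0, "y": 0, "z": 0, "wx": 0, "wy": 0, "wz": 0}, {"hand": 0, "x": 0, "y": 0, "z": 0, "wx": 0, "wy": 0, "wz": 0}]}}

```text
clock: 7.62
tool_pos: [0.5746, -0.3692, 0.1923]
tcp_rot: [-0.696, 0.125, -0.123, 0.697]
wrist_force: [-0.6, -1.2, 0.3]
finger_gap: 0.0854
```

```bash
python3 look.py c wrist
```

```text
t 7.6167 pos [ 0.5746 -0.3692  0.1923] gap 0.0854 F [-0.6 -1.2  0.3] tool y [-0.0027  0.0017 -1.    ] psi -20.14
```

View pics/c_wrist.png

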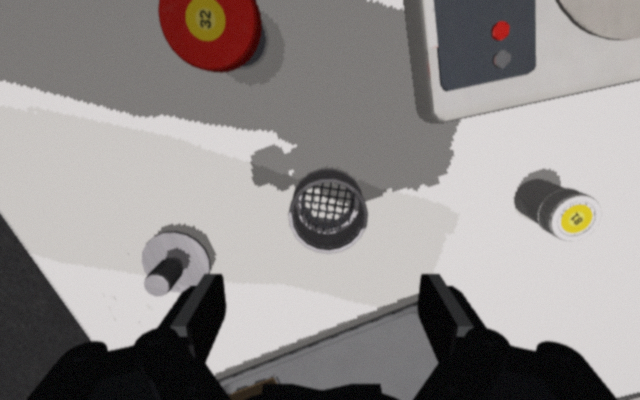

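```bash
python3 - <<'E'
from h import *
f=dict(np.load("b_wrist.npz")); print("stack",cast(f,316.5,220,.064))
f=dict(np.load("c_wrist.npz")); 
im=f["pixels"][160:270,272:382,::-1]; cv2.imwrite("pics/c2.png",cv2.resize(cv2.normalize(im,None,0,255,cv2.NORM_MINMAX),None,fx=5,fy=5,interpolation=cv2.INTER_CUBIC))
A=T_of(sensors.get_obs())
for p,z in(((328.5,214),.042),((400,300),.01),((300,340),.01),((420,294),.01)):
    X=cast(f,*p,z); print(p,X.round(4),(A[:3,:3].T@(X-A[:3,3])*1e3).round(1))
E
```

```text
stack [ 0.42922766 -0.09023057  0.064     ]
(328.5, 214) [ 0.5799 -0.3686  0.042 ] [  6.2 150.9   1.1]
(400, 300) [ 0.6079 -0.4754  0.01  ] [ 69.3 182.6 -89.6]
(300, 340) [ 0.5112 -0.4853  0.01  ] [ -18.1  182.9 -132.1]
(420, 294) [ 0.6257 -0.4754  0.01  ] [ 86.  182.5 -83.6]
```

View pics/c2.png

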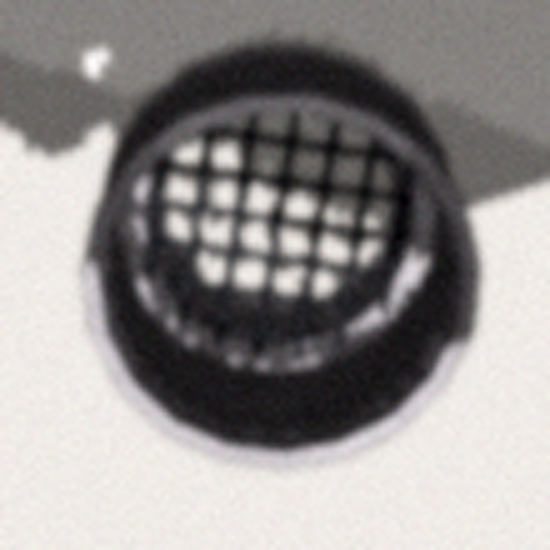

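{"op": "arm_command", "data": {"steps": [{"hand": 0, "x": 3, "y": 35, "z": 0, "wx": 0, "wy": 0, "wz": 0}, {"hand": 0, "x": 3, "y": 35, "z": 0, "wx": 0, "wy": 0, "wz": 0}, {"hand": 0, "x": 0, "y": 35, "z": 0, "wx": 0, "wy": 0, "wz": 0}, {"hand": 0, "x": 0, "y": 0, "z": 0, "wx": 0, "wy": 0, "wz": 0}, {"hand": 255, "x": 0, "y": 0, "z": 0, "wx": 0, "wy": 0, "wz": 0}, {"hand": 255, "x": 0, "y": 0, "z": 0, "wx": 0, "wy": 0, "wz": 0}, {"hand": 255, "x": 0, "y": 0, "z": 0, "wx": 0, "wy": 0, "wz": 0}, {"hand": 255, "x": 0, "y": 0, "z": 0, "wx": 0, "wy": 0, "wz": 0}, {"hand": 255, "x": 0, "y": 0, "z": 0, "wx": 0, "wy": 0, "wz": 0}]}}

```text
clock: 8.42
tool_pos: [0.5822, -0.3706, 0.0937]
tcp_rot: [0.697, -0.121, 0.124, -0.696]
wrist_force: [-0.5, 2.2, 8.0]
finger_gap: 0.0545
```

```bash
python3 look.py d wrist; python3 - <<'E'
from h import *
im=cv2.imread("pics/d_wrist.png")[230:380,240:400]; cv2.imwrite("pics/d2.png",cv2.resize(cv2.normalize(im,None,0,255,cv2.NORM_MINMAX),None,fx=4,fy=4))
E
```

```text
t 8.4167 pos [ 0.5822 -0.3706  0.0937] gap 0.0545 F [-0.5  2.2  8. ] tool y [ 0.0041 -0.0023 -1.    ] psi -20.01
```

View pics/d2.png

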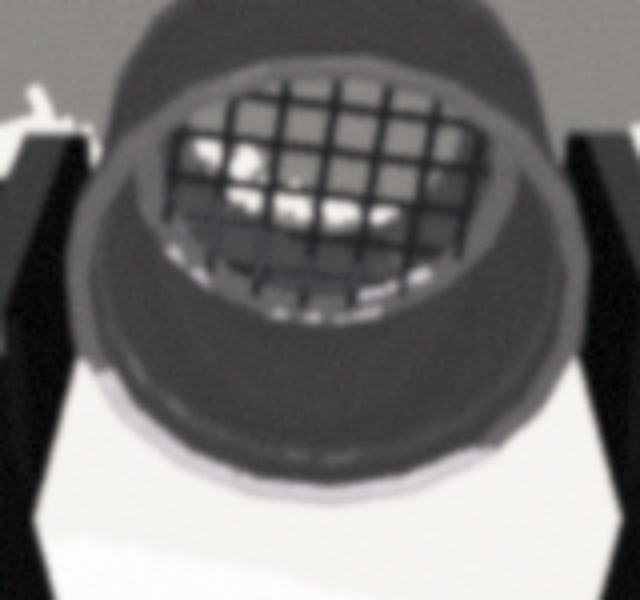

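```bash
python3 - <<'E'
from h import *
f=dict(np.load("d_wrist.npz")); A=T_of(sensors.get_obs())
p=cast(f,322,299.6,.042); off=A[:3,:3].T@(p-A[:3,3]); print(p,(off*1e3).round(1))
d=np.array([.4295,-.0895])-p[:2]; print(tooldelta(*d,psi=-20.1))
E
```

```text
[ 0.58300778 -0.37067242  0.042     ] [ 0.6 51.7  0.3]
(np.float64(-240.8), np.float64(211.3))
```

{"op": "arm_command", "data": {"steps": [{"hand": 255, "x": 0, "y": -30, "z": 0, "wx": 0, "wy": 0, "wz": 0}, {"hand": 255, "x": 0, "y": -40, "z": 0, "wx": 0, "wy": 0, "wz": 0}, {"hand": 255, "x": -10, "y": -30, "z": 10, "wx": 0, "wy": 0, "wz": 0}, {"hand": 255, "x": -28.8, "y": 0, "z": 25.2, "wx": 0, "wy": 0, "wz": 0}, {"hand": 255, "x": -28.8, "y": 0, "z": 25.2, "wx": 0, "wy": 0, "wz": 0}, {"hand": 255, "x": -28.8, "y": 0, "z": 25.2, "wx": 0, "wy": 0, "wz": 0}, {"hand": 255, "x": -28.8, "y": 0, "z": 25.2, "wx": 0, "wy": 0, "wz": 0}, {"hand": 255, "x": -28.8, "y": 0, "z": 25.2, "wx": 0, "wy": 0, "wz": 0}, {"hand": 255, "x": -28.8, "y": 0, "z": 25.2, "wx": 0, "wy": 0, "wz": 0}, {"hand": 255, "x": -28.8, "y": 0, "z": 25.1, "wx": 0, "wy": 0, "wz": 0}]}}

```text
clock: 9.3
tool_pos: [0.445, -0.1212, 0.1916]
tcp_rot: [0.696, -0.122, 0.124, -0.696]
wrist_force: [1.1, 1.5, -1.8]
finger_gap: 0.0541
```

{"op": "arm_command", "data": {"steps": [{"hand": 255, "x": -29.2, "y": 0, "z": 24.8, "wx": 0, "wy": 0, "wz": 0}, {"hand": 255, "x": 0, "y": 10, "z": 0, "wx": 0, "wy": 0, "wz": 0}, {"hand": 255, "x": 0, "y": 10, "z": 0, "wx": 0, "wy": 0, "wz": 0}, {"hand": 255, "x": 0, "y": 0, "z": 0, "wx": 0, "wy": 0, "wz": 0}, {"hand": 255, "x": 0, "y": 0, "z": 0, "wx": 0, "wy": 0, "wz": 0}, {"hand": 255, "x": 0, "y": 0, "z": 0, "wx": 0, "wy": 0, "wz": 0}]}}

```text
clock: 9.8
tool_pos: [0.4275, -0.0899, 0.1707]
tcp_rot: [0.696, -0.123, 0.124, -0.696]
wrist_force: [0.3, 0.6, -1.4]
finger_gap: 0.0544
```

```bash
python3 look.py e side,scene,wrist; python3 - <<'E'
from h import *
A=T_of(sensors.get_obs()); c=A[:3,3]+A[:3,:3]@np.array([.0006,.09,.0003]); print(c,tooldelta(.4295-c[0],-.0895-c[1],-20.1))
E
```

```text
t 9.8 pos [ 0.4275 -0.0899  0.1707] gap 0.0544 F [ 0.3  0.6 -1.4] tool y [ 8.e-04 -3.e-04 -1.e+00] psi -20.1
[ 0.42797654 -0.08969834  0.08056551] (np.float64(1.4), np.float64(0.7))
```

View pics/e_t.png

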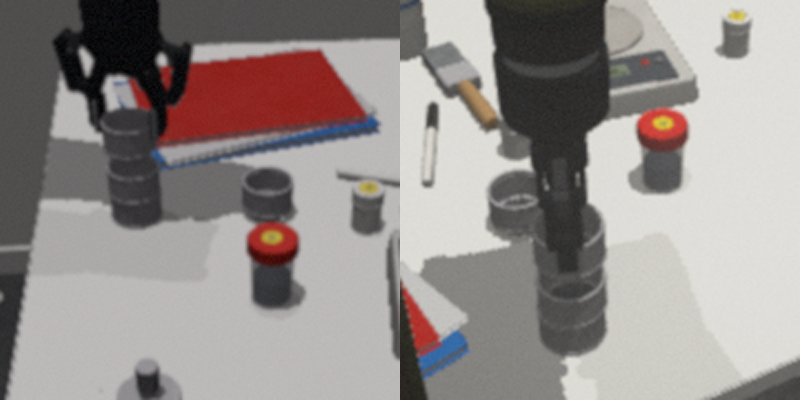

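View pics/e_wrist.png

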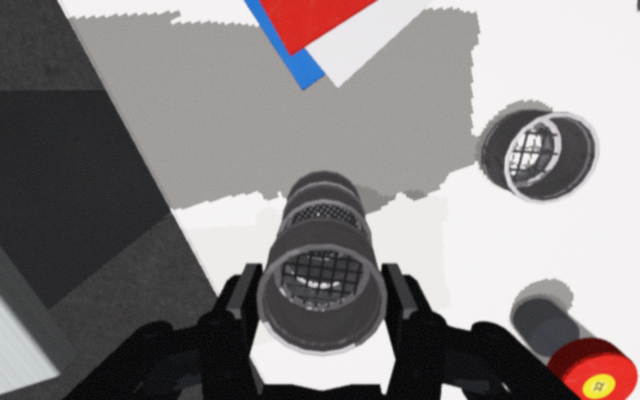

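{"op": "arm_command", "data": {"steps": [{"hand": 255, "x": 1.4, "y": 8, "z": 0.5, "wx": 0, "wy": 0, "wz": 0}, {"hand": 255, "x": 0, "y": 4, "z": 0, "wx": 0, "wy": 0, "wz": 0}, {"hand": 255, "x": 0, "y": 4, "z": 0, "wx": 0, "wy": 0, "wz": 0}, {"hand": 255, "x": 0, "y": 4, "z": 0, "wx": 0, "wy": 0, "wz": 0}, {"hand": 255, "x": 0, "y": 3, "z": 0, "wx": 0, "wy": 0, "wz": 0}, {"hand": 255, "x": 0, "y": 0, "z": 0, "wx": 0, "wy": 0, "wz": 0}, {"hand": 255, "x": 0, "y": 0, "z": 0, "wx": 0, "wy": 0, "wz": 0}]}}

```text
clock: 10.53
tool_pos: [0.4279, -0.089, 0.1476]
tcp_rot: [0.696, -0.123, 0.123, -0.696]
wrist_force: [-3.6, 0.4, 6.9]
finger_gap: 0.0542
```

```bash
python3 look.py f side,scene
```

```text
t 10.5333 pos [ 0.4279 -0.089   0.1476] gap 0.0542 F [-3.6  0.4  6.9] tool y [-4.e-04 -1.e-04 -1.e+00] psi -20.02
```

View pics/f_t.png

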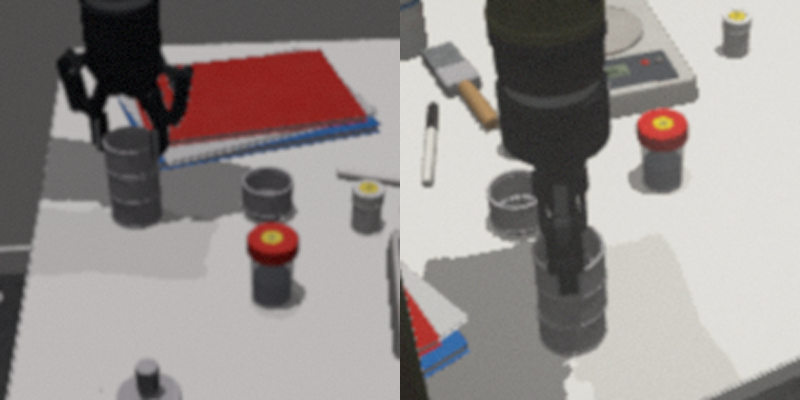

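{"op": "arm_command", "data": {"steps": [{"hand": 0, "x": 0, "y": 0, "z": 0, "wx": 0, "wy": 0, "wz": 0}, {"hand": 0, "x": 0, "y": 0, "z": 0, "wx": 0, "wy": 0, "wz": 0}, {"hand": 0, "x": 0, "y": 0, "z": 0, "wx": 0, "wy": 0, "wz": 0}, {"hand": 0, "x": 0, "y": 0, "z": 0, "wx": 0, "wy": 0, "wz": 0}, {"hand": 0, "x": 0, "y": 0, "z": 0, "wx": 0, "wy": 0, "wz": 0}, {"hand": 0, "x": 0, "y": -20, "z": 0, "wx": 0, "wy": 0, "wz": 0}, {"hand": 0, "x": 0, "y": -40, "z": 0, "wx": 0, "wy": 0, "wz": 0}, {"hand": 0, "x": 0, "y": -35, "z": 0, "wx": 0, "wy": 0, "wz": 0}, {"hand": 0, "x": 0, "y": 0, "z": 0, "wx": 0, "wy": 0, "wz": 0}, {"hand": 0, "x": 0, "y": 0, "z": 0, "wx": 0, "wy": 0, "wz": 0}]}}

```text
clock: 11.47
tool_pos: [0.4297, -0.0894, 0.2444]
tcp_rot: [0.696, -0.121, 0.125, -0.696]
wrist_force: [-0.5, -0.4, -0.3]
finger_gap: 0.0849
```

```bash
python3 look.py g wrist; python3 - <<'E'
from h import *
f=dict(np.load("g_wrist.npz")); c=proj(f,[.4295,-.0895,.096]).astype(int); print(c)
im=f["pixels"][c[1]-55:c[1]+55,c[0]-55:c[0]+55,::-1]; cv2.imwrite("pics/g2.png",cv2.resize(cv2.normalize(im,None,0,255,cv2.NORM_MINMAX),None,fx=5,fy=5,interpolation=cv2.INTER_CUBIC))
E
```

```text
t 11.4667 pos [ 0.4297 -0.0894  0.2444] gap 0.0849 F [-0.5 -0.4 -0.3] tool y [ 0.0048 -0.001  -1.    ] psi -20.02
[319 218]
```

View pics/g2.png

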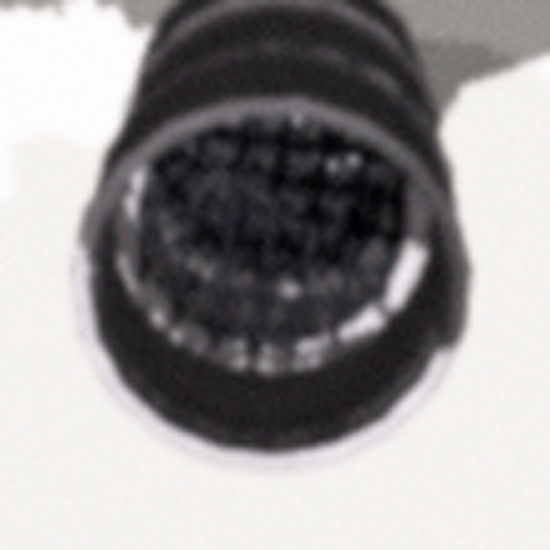

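View pics/g_wrist.png

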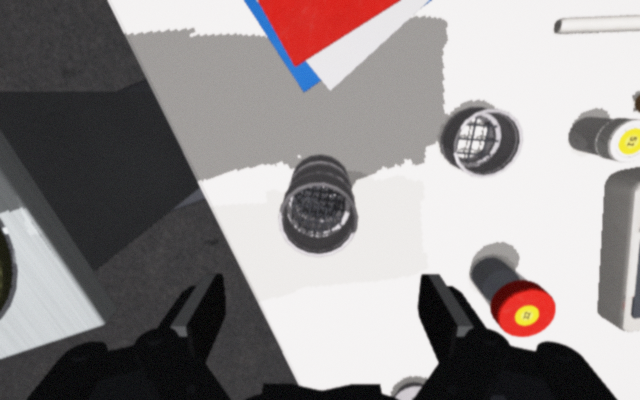

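```bash
python3 - <<'E'
from h import *
f=dict(np.load("g_wrist.npz")); A=T_of(sensors.get_obs())
print("stack",cast(f,318.3,219.5,.096))
p=cast(f,487,140,.042); print(p,(A[:3,:3].T@(p-A[:3,3])*1e3).round(1), tooldelta(*(p-A[:3,3])[:2],psi=-20.1))
E
```

```text
stack [ 0.42831267 -0.08987841  0.096     ]
[ 0.57039646 -0.091631    0.042     ] [133.7 201.1  46.2] (np.float64(134.0), np.float64(46.4))
```

{"op": "arm_command", "data": {"steps": [{"hand": 0, "x": 33.5, "y": 5, "z": 11.3, "wx": 0, "wy": 0, "wz": 0}, {"hand": 0, "x": 33.5, "y": 10, "z": 11.3, "wx": 0, "wy": 0, "wz": 0}, {"hand": 0, "x": 33.5, "y": 15, "z": 11.3, "wx": 0, "wy": 0, "wz": 0}, {"hand": 0, "x": 33.5, "y": 15, "z": 11.3, "wx": 0, "wy": 0, "wz": 0}, {"hand": 0, "x": 0, "y": 0, "z": 0, "wx": 0, "wy": 0, "wz": 0}, {"hand": 0, "x": 0, "y": 0, "z": 0, "wx": 0, "wy": 0, "wz": 0}, {"hand": 0, "x": 0, "y": 0, "z": 0, "wx": 0, "wy": 0, "wz": 0}]}}

```text
clock: 12.1
tool_pos: [0.5679, -0.0922, 0.1955]
tcp_rot: [0.696, -0.124, 0.121, -0.696]
wrist_force: [0.1, 0.5, 0.1]
finger_gap: 0.0853
```

```bash
python3 look.py i wrist; python3 - <<'E'
from h import *
f=dict(np.load("i_wrist.npz")); c=proj(f,[.5704,-.0916,.042]).astype(int); print(c)
im=f["pixels"][c[1]-55:c[1]+55,c[0]-55:c[0]+55,::-1]; cv2.imwrite("pics/i2.png",cv2.resize(cv2.normalize(im,None,0,255,cv2.NORM_MINMAX),None,fx=5,fy=5,interpolation=cv2.INTER_CUBIC))
E
```

```text
t 12.1 pos [ 0.5679 -0.0922  0.1955] gap 0.0853 F [0.1 0.5 0.1] tool y [-4.2e-03  6.0e-04 -1.0e+00] psi -20.02
[324 213]
```

View pics/i2.png

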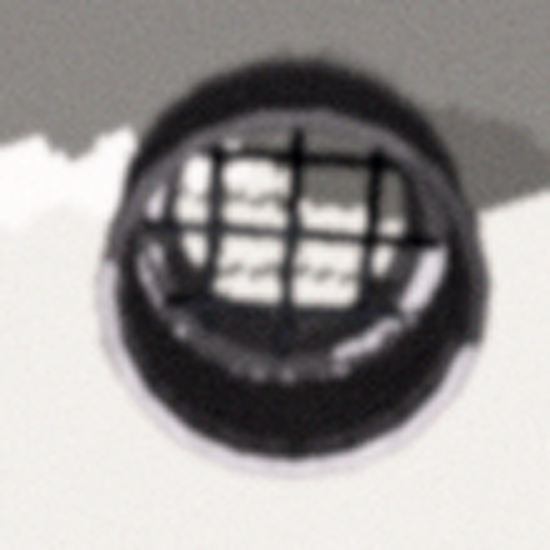

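View pics/i_wrist.png

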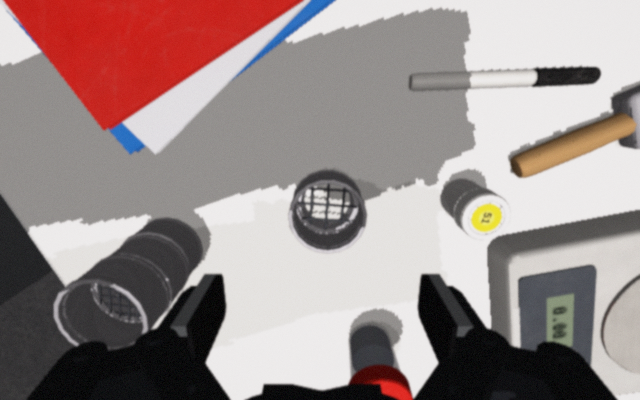

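```bash
python3 - <<'E'
from h import *
f=dict(np.load("i_wrist.npz")); A=T_of(sensors.get_obs())
p=cast(f,327.8,216.3,.042); print(p,(A[:3,:3].T@(p-A[:3,3])*1e3).round(1), tooldelta(*(p-A[:3,3])[:2],psi=-20.1))
E
```

```text
[ 0.5715358 -0.0943002  0.042    ] [  4.3 154.6  -0.6] (np.float64(4.0), np.float64(-0.6))
```

{"op": "arm_command", "data": {"steps": [{"hand": 0, "x": 2, "y": 36, "z": -0.6, "wx": 0, "wy": 0, "wz": 0}, {"hand": 0, "x": 2, "y": 36, "z": 0, "wx": 0, "wy": 0, "wz": 0}, {"hand": 0, "x": 0, "y": 36, "z": 0, "wx": 0, "wy": 0, "wz": 0}, {"hand": 0, "x": 0, "y": 0, "z": 0, "wx": 0, "wy": 0, "wz": 0}, {"hand": 255, "x": 0, "y": 0, "z": 0, "wx": 0, "wy": 0, "wz": 0}, {"hand": 255, "x": 0, "y": 0, "z": 0, "wx": 0, "wy": 0, "wz": 0}, {"hand": 255, "x": 0, "y": 0, "z": 0, "wx": 0, "wy": 0, "wz": 0}, {"hand": 255, "x": 0, "y": 0, "z": 0, "wx": 0, "wy": 0, "wz": 0}, {"hand": 255, "x": 0, "y": 0, "z": 0, "wx": 0, "wy": 0, "wz": 0}]}}

```text
clock: 12.9
tool_pos: [0.5748, -0.0947, 0.0928]
tcp_rot: [0.696, -0.121, 0.125, -0.696]
wrist_force: [-1.9, 0.2, 7.0]
finger_gap: 0.0544
```

```bash
python3 look.py j wrist; python3 - <<'E'
from h import *
im=cv2.imread("pics/j_wrist.png")[230:380,240:400]; cv2.imwrite("pics/j2.png",cv2.resize(cv2.normalize(im,None,0,255,cv2.NORM_MINMAX),None,fx=4,fy=4))
E
```

```text
t 12.9 pos [ 0.5748 -0.0947  0.0928] gap 0.0544 F [-1.9  0.2  7. ] tool y [ 4.7e-03 -8.0e-04 -1.0e+00] psi -20.03
```

View pics/j2.png

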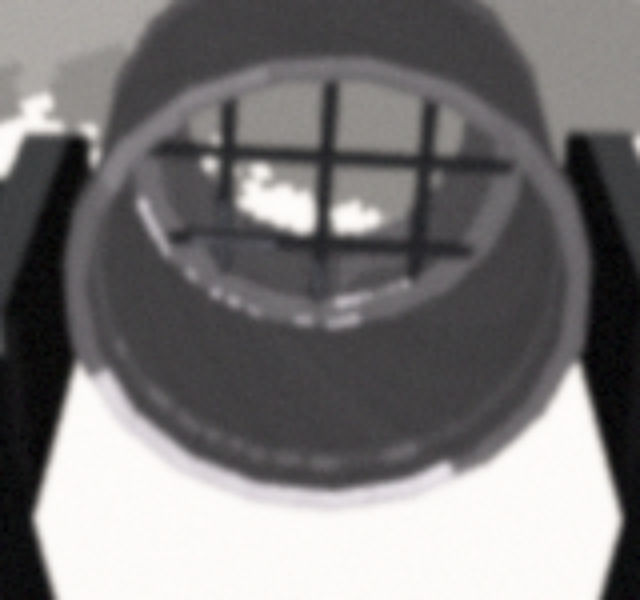

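{"op": "arm_command", "data": {"steps": [{"hand": 255, "x": 0, "y": -35, "z": 0, "wx": 0, "wy": 0, "wz": 0}, {"hand": 255, "x": 0, "y": -40, "z": 0, "wx": 0, "wy": 0, "wz": 0}, {"hand": 255, "x": 0, "y": -40, "z": 0, "wx": 0, "wy": 0, "wz": 0}, {"hand": 255, "x": -34.5, "y": 0, "z": -11.4, "wx": 0, "wy": 0, "wz": 0}, {"hand": 255, "x": -34.5, "y": 0, "z": -11.4, "wx": 0, "wy": 0, "wz": 0}, {"hand": 255, "x": -34.5, "y": 0, "z": -11.4, "wx": 0, "wy": 0, "wz": 0}, {"hand": 255, "x": -34.5, "y": 0, "z": -11.4, "wx": 0, "wy": 0, "wz": 0}, {"hand": 255, "x": 0, "y": 0, "z": 0, "wx": 0, "wy": 0, "wz": 0}, {"hand": 255, "x": 0, "y": 0, "z": 0, "wx": 0, "wy": 0, "wz": 0}, {"hand": 255, "x": 0, "y": 0, "z": 0, "wx": 0, "wy": 0, "wz": 0}]}}

```text
clock: 13.78
tool_pos: [0.4291, -0.0903, 0.2063]
tcp_rot: [0.696, -0.121, 0.125, -0.696]
wrist_force: [0.7, -0.5, 0.1]
finger_gap: 0.0543
```

```bash
python3 look.py k side,scene,wrist; python3 - <<'E'
from h import *
A=T_of(sensors.get_obs()); c=A[:3,3]+A[:3,:3]@np.array([.0006,.09,.0003]); print(c,tooldelta(.429-c[0],-.0898-c[1],-20.1))
E
```

```text
t 13.7833 pos [ 0.4291 -0.0903  0.2063] gap 0.0543 F [ 0.7 -0.5  0.1] tool y [ 4.5e-03 -9.0e-04 -1.0e+00] psi -20.04
[ 0.43031403 -0.09018792  0.11520059] (np.float64(-1.4), np.float64(-0.1))
```

View pics/k_t.png

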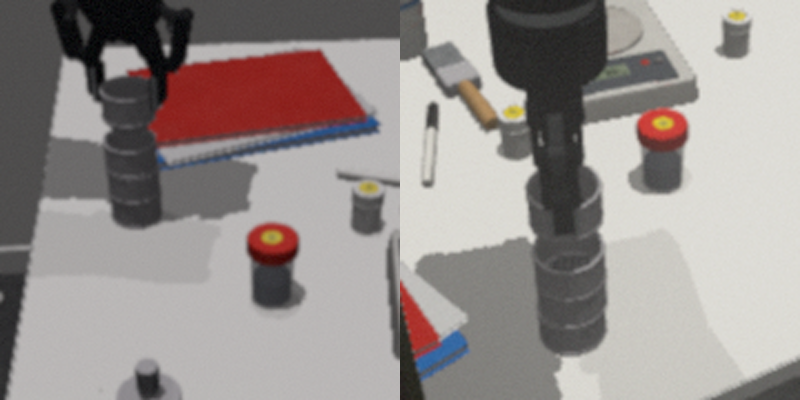

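View pics/k_wrist.png

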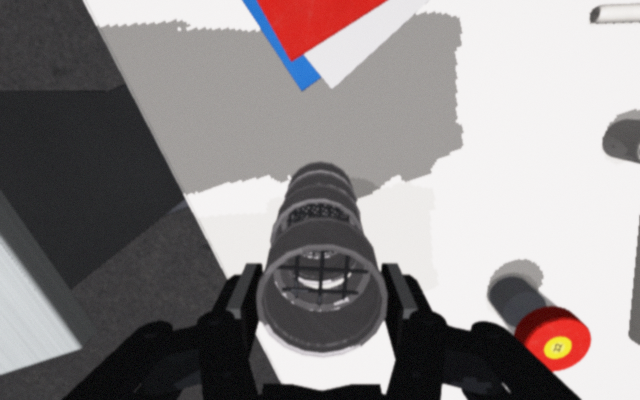

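{"op": "arm_command", "data": {"steps": [{"hand": 255, "x": -1.4, "y": 10, "z": 0, "wx": 0, "wy": 0, "wz": 0}, {"hand": 255, "x": 0, "y": 6, "z": 0, "wx": 0, "wy": 0, "wz": 0}, {"hand": 255, "x": 0, "y": 4, "z": 0, "wx": 0, "wy": 0, "wz": 0}, {"hand": 255, "x": 0, "y": 3, "z": 0, "wx": 0, "wy": 0, "wz": 0}, {"hand": 255, "x": 0, "y": 3, "z": 0, "wx": 0, "wy": 0, "wz": 0}, {"hand": 255, "x": 0, "y": 1, "z": 0, "wx": 0, "wy": 0, "wz": 0}, {"hand": 255, "x": 0, "y": 0, "z": 0, "wx": 0, "wy": 0, "wz": 0}, {"hand": 255, "x": 0, "y": 0, "z": 0, "wx": 0, "wy": 0, "wz": 0}]}}

```text
clock: 14.6
tool_pos: [0.4265, -0.0895, 0.1786]
tcp_rot: [-0.696, 0.123, -0.123, 0.696]
wrist_force: [-6.8, 2.1, 18.7]
finger_gap: 0.0542
```

```bash
python3 look.py l side,scene
```

```text
t 14.6 pos [ 0.4265 -0.0895  0.1786] gap 0.0542 F [-6.8  2.1 18.7] tool y [ 2.e-04  1.e-04 -1.e+00] psi -20.02
```

View pics/l_t.png

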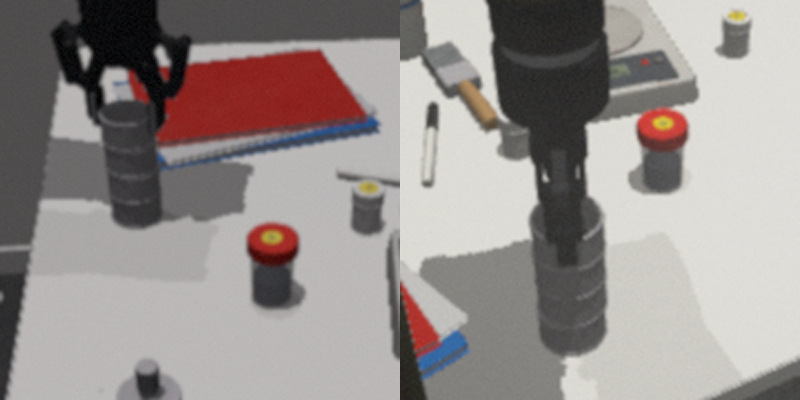

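{"op": "arm_command", "data": {"steps": [{"hand": 255, "x": 0, "y": -0.6, "z": 0, "wx": 0, "wy": 0, "wz": 0}, {"hand": 0, "x": 0, "y": 0, "z": 0, "wx": 0, "wy": 0, "wz": 0}, {"hand": 0, "x": 0, "y": 0, "z": 0, "wx": 0, "wy": 0, "wz": 0}, {"hand": 0, "x": 0, "y": 0, "z": 0, "wx": 0, "wy": 0, "wz": 0}, {"hand": 0, "x": 0, "y": 0, "z": 0, "wx": 0, "wy": 0, "wz": 0}, {"hand": 0, "x": 0, "y": -20, "z": 0, "wx": 0, "wy": 0, "wz": 0}, {"hand": 0, "x": 0, "y": -40, "z": 0, "wx": 0, "wy": 0, "wz": 0}, {"hand": 0, "x": 0, "y": -40, "z": 0, "wx": 0, "wy": 0, "wz": 0}, {"hand": 0, "x": 0, "y": 0, "z": 0, "wx": 0, "wy": 0, "wz": 0}, {"hand": 0, "x": 0, "y": 0, "z": 0, "wx": 0, "wy": 0, "wz": 0}]}}

```text
clock: 15.53
tool_pos: [0.4281, -0.0899, 0.2801]
tcp_rot: [0.696, -0.121, 0.125, -0.696]
wrist_force: [0.0, -1.0, -0.6]
finger_gap: 0.0855
```

```bash
python3 look.py m wrist,side,scene; python3 - <<'E'
from h import *
f=dict(np.load("m_wrist.npz")); c=proj(f,[.4295,-.0895,.128]).astype(int); print(c)
im=f["pixels"][c[1]-55:c[1]+55,c[0]-55:c[0]+55,::-1]; cv2.imwrite("pics/m2.png",cv2.resize(cv2.normalize(im,None,0,255,cv2.NORM_MINMAX),None,fx=5,fy=5,interpolation=cv2.INTER_CUBIC))
E
```

```text
t 15.5333 pos [ 0.4281 -0.0899  0.2801] gap 0.0855 F [ 0.  -1.  -0.6] tool y [ 0.0049 -0.001  -1.    ] psi -20.03
[321 215]
```

View pics/m2.png

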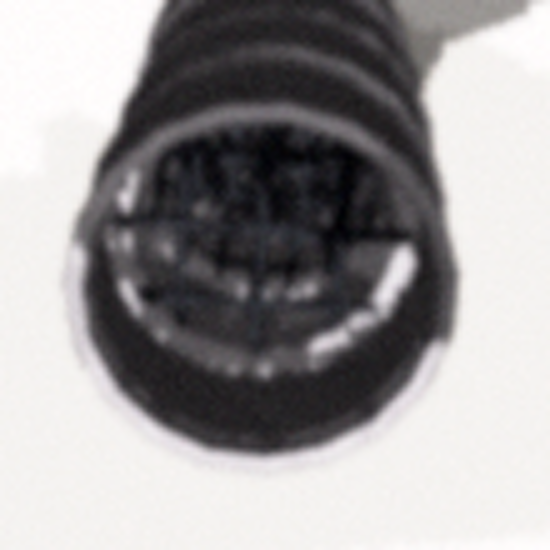

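View pics/m_t.png

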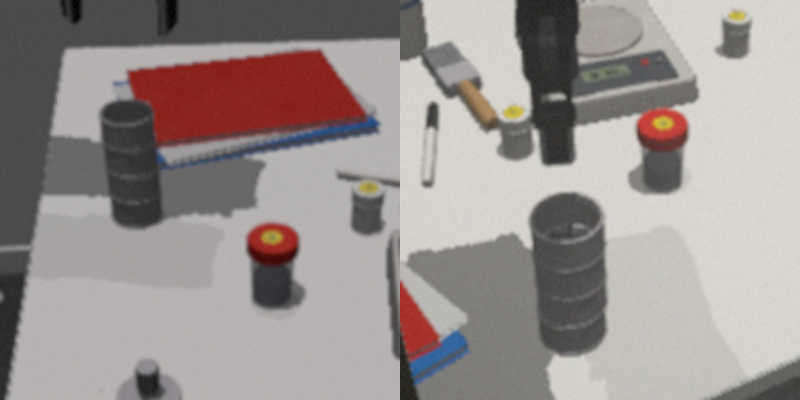

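{"op": "arm_command", "data": {"steps": [{"hand": 0, "x": 14, "y": 0, "z": -32.4, "wx": 0, "wy": 0, "wz": 0}, {"hand": 0, "x": 14, "y": 0, "z": -32.4, "wx": 0, "wy": 0, "wz": 0}, {"hand": 0, "x": 14, "y": 10, "z": -32.4, "wx": 0, "wy": 0, "wz": 0}, {"hand": 0, "x": 14, "y": 15, "z": -32.4, "wx": 0, "wy": 0, "wz": 0}, {"hand": 0, "x": 14, "y": 15, "z": -32.4, "wx": 0, "wy": 0, "wz": 0}, {"hand": 0, "x": 14, "y": 15, "z": -32.4, "wx": 0, "wy": 0, "wz": 0}, {"hand": 0, "x": 14, "y": 15, "z": -32.4, "wx": 0, "wy": 0, "wz": 0}, {"hand": 0, "x": 14, "y": 10, "z": -32.4, "wx": 0, "wy": 0, "wz": 0}, {"hand": 0, "x": 0, "y": 0, "z": 0, "wx": 0, "wy": 0, "wz": 0}, {"hand": 0, "x": 0, "y": 0, "z": 0, "wx": 0, "wy": 0, "wz": 0}]}}

```text
clock: 16.52
tool_pos: [0.4414, -0.3719, 0.1949]
tcp_rot: [-0.695, 0.125, -0.122, 0.697]
wrist_force: [-0.9, 0.2, 0.1]
finger_gap: 0.0856
```

```bash
python3 look.py n wrist; python3 - <<'E'
from h import *
f=dict(np.load("m_wrist.npz")); print("stack top",cast(f,318.6,217,.128))
E
```

```text
t 16.5167 pos [ 0.4414 -0.3719  0.1949] gap 0.0856 F [-0.9  0.2  0.1] tool y [-0.0038  0.0033 -1.    ] psi -20.18
stack top [ 0.42705823 -0.08999368  0.128     ]
```

View pics/n_wrist.png

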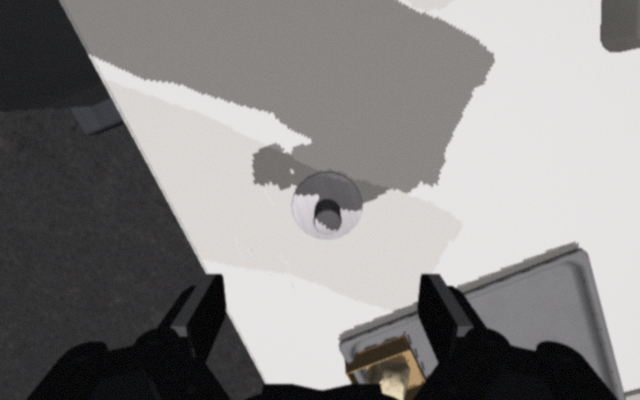

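```bash
python3 - <<'E'
from h import *
f=dict(np.load("n_wrist.npz")); A=T_of(sensors.get_obs())
im=f["pixels"][160:250,282:372,::-1]; cv2.imwrite("pics/n2.png",cv2.resize(cv2.normalize(im,None,0,255,cv2.NORM_MINMAX),None,fx=6,fy=6,interpolation=cv2.INTER_CUBIC))
for p,z in(((327.3,219),.048),((327,205.5),.014),((340,335),.015)):
    X=cast(f,*p,z); print(X.round(4),(A[:3,:3].T@(X-A[:3,3])*1e3).round(1), tooldelta(*(X-A[:3,3])[:2],psi=-20.1))
E
```

```text
[ 0.4449 -0.3729  0.048 ] [  4.2 147.7  -1.1] (np.float64(3.7), np.float64(-0.8))
[ 0.4444 -0.3745  0.014 ] [  4.5 181.7  -2.8] (np.float64(3.8), np.float64(-2.5))
[ 0.4142 -0.4927  0.015 ] [  16.7  180.5 -124.2] (np.float64(16.0), np.float64(-123.8))
```

View pics/n2.png

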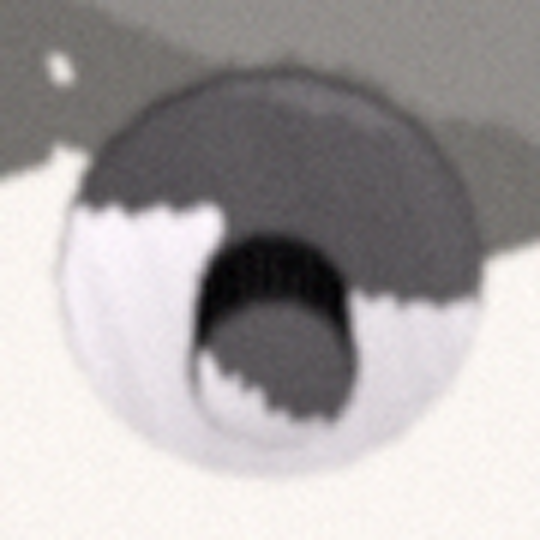

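{"op": "arm_command", "data": {"steps": [{"hand": 150, "x": 2, "y": 20, "z": -1.7, "wx": 0, "wy": 0, "wz": 0}, {"hand": 150, "x": 2, "y": 20, "z": -1, "wx": 0, "wy": 0, "wz": 0}, {"hand": 150, "x": 0, "y": 20, "z": 0, "wx": 0, "wy": 0, "wz": 0}, {"hand": 150, "x": 0, "y": 20, "z": 0, "wx": 0, "wy": 0, "wz": 0}, {"hand": 150, "x": 0, "y": 11, "z": 0, "wx": 0, "wy": 0, "wz": 0}, {"hand": 150, "x": 0, "y": 10, "z": 0, "wx": 0, "wy": 0, "wz": 0}, {"hand": 150, "x": 0, "y": 0, "z": 0, "wx": 0, "wy": 0, "wz": 0}]}}

```text
clock: 17.15
tool_pos: [0.445, -0.3737, 0.0953]
tcp_rot: [-0.696, 0.123, -0.122, 0.697]
wrist_force: [-1.4, -0.7, 0.6]
finger_gap: 0.0354
```

```bash
python3 look.py o wrist
```

```text
t 17.15 pos [ 0.445  -0.3737  0.0953] gap 0.0354 F [-1.4 -0.7  0.6] tool y [-0.0023  0.002  -1.    ] psi -19.96
```

View pics/o_wrist.png

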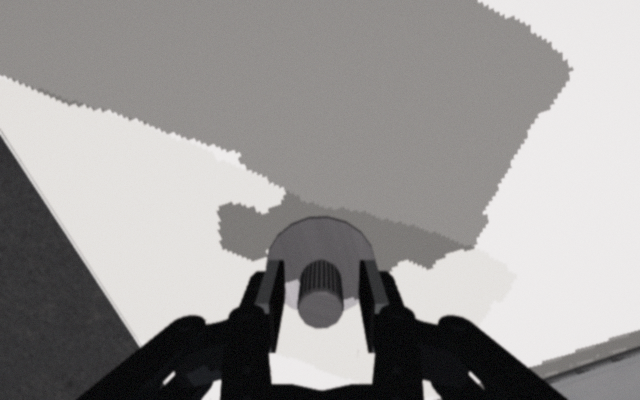

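Knob is centred between the pads at about (321, 300). Close.

{"op": "arm_command", "data": {"steps": [{"hand": 255, "x": 0, "y": 0, "z": 0, "wx": 0, "wy": 0, "wz": 0}, {"hand": 255, "x": 0, "y": 0, "z": 0, "wx": 0, "wy": 0, "wz": 0}, {"hand": 255, "x": 0, "y": 0, "z": 0, "wx": 0, "wy": 0, "wz": 0}, {"hand": 255, "x": 0, "y": 0, "z": 0, "wx": 0, "wy": 0, "wz": 0}]}}

```text
clock: 17.53
tool_pos: [0.4463, -0.3756, 0.098]
tcp_rot: [0.697, -0.122, 0.124, -0.696]
wrist_force: [-0.6, 0.9, 4.4]
finger_gap: 0.0169
```

```bash
python3 look.py p wrist; python3 - <<'E'
from h import *
f=dict(np.load("p_wrist.npz"))
im=f["pixels"][200:350,240:400,::-1]; cv2.imwrite("pics/p2.png",cv2.resize(cv2.normalize(im,None,0,255,cv2.NORM_MINMAX),None,fx=4,fy=4,interpolation=cv2.INTER_CUBIC))
E
```

```text
t 17.5333 pos [ 0.4463 -0.3756  0.098 ] gap 0.0169 F [-0.6  0.9  4.4] tool y [ 1.5e-03 -8.0e-04 -1.0e+00] psi -20.03
```

View pics/p2.png

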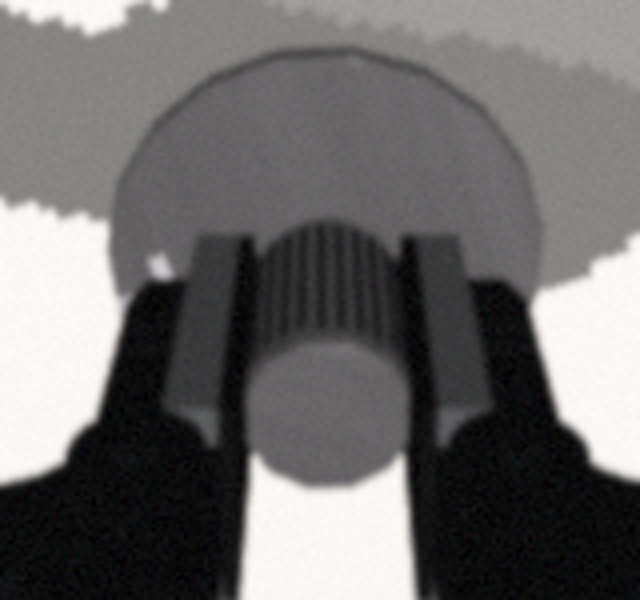

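```bash
python3 - <<'E'
from h import *
f=dict(np.load("p_wrist.npz")); A=T_of(sensors.get_obs())
X=cast(f,322.1,303.5,.048); print(X,(A[:3,:3].T@(X-A[:3,3])*1e3).round(1)); d=np.array([.4275,-.09])-X[:2]; print(tooldelta(*d,psi=-20.05))
E
```

```text
[ 0.44681202 -0.376367    0.048     ] [ 0.7 50.  -0.5]
(np.float64(-116.3), np.float64(262.4))
```

{"op": "arm_command", "data": {"steps": [{"hand": 255, "x": 0, "y": -35, "z": 0, "wx": 0, "wy": 0, "wz": 0}, {"hand": 255, "x": 0, "y": -40, "z": 0, "wx": 0, "wy": 0, "wz": 0}, {"hand": 255, "x": -10, "y": -20, "z": 22, "wx": 0, "wy": 0, "wz": 0}, {"hand": 255, "x": -10, "y": -20, "z": 22, "wx": 0, "wy": 0, "wz": 0}, {"hand": 255, "x": -10, "y": -20, "z": 22, "wx": 0, "wy": 0, "wz": 0}, {"hand": 255, "x": -10, "y": -15, "z": 22, "wx": 0, "wy": 0, "wz": 0}, {"hand": 255, "x": -15, "y": 0, "z": 34, "wx": 0, "wy": 0, "wz": 0}, {"hand": 255, "x": -15, "y": 0, "z": 34, "wx": 0, "wy": 0, "wz": 0}, {"hand": 255, "x": -15, "y": 0, "z": 34, "wx": 0, "wy": 0, "wz": 0}, {"hand": 255, "x": -15, "y": 0, "z": 34, "wx": 0, "wy": 0, "wz": 0}]}}

```text
clock: 18.42
tool_pos: [0.4281, -0.1293, 0.2472]
tcp_rot: [0.696, -0.123, 0.124, -0.696]
wrist_force: [0.6, 0.8, -0.9]
finger_gap: 0.0169
```

{"op": "arm_command", "data": {"steps": [{"hand": 255, "x": -8.2, "y": 0, "z": 19.2, "wx": 0, "wy": 0, "wz": 0}, {"hand": 255, "x": -8.2, "y": 0, "z": 19.2, "wx": 0, "wy": 0, "wz": 0}, {"hand": 255, "x": 0, "y": 0, "z": 0, "wx": 0, "wy": 0, "wz": 0}, {"hand": 255, "x": 0, "y": 0, "z": 0, "wx": 0, "wy": 0, "wz": 0}, {"hand": 255, "x": 0, "y": 0, "z": 0, "wx": 0, "wy": 0, "wz": 0}]}}

```text
clock: 18.83
tool_pos: [0.4265, -0.0893, 0.2471]
tcp_rot: [0.697, -0.123, 0.123, -0.696]
wrist_force: [0.1, -0.1, -1.9]
finger_gap: 0.0169
```

```bash
python3 look.py q side,scene,wrist; python3 - <<'E'
from h import *
A=T_of(sensors.get_obs()); c=A[:3,3]+A[:3,:3]@np.array([.0007,.095,-.0005]); print(c,tooldelta(.4275-c[0],-.0900-c[1],-20.05))
E
```

```text
t 18.8333 pos [ 0.4265 -0.0893  0.2471] gap 0.0169 F [ 0.1 -0.1 -1.9] tool y [ 5.e-04 -6.e-04 -1.e+00] psi -20.01
[ 0.42690598 -0.09048273  0.15190078] (np.float64(0.4), np.float64(0.7))
```

View pics/q_t.png

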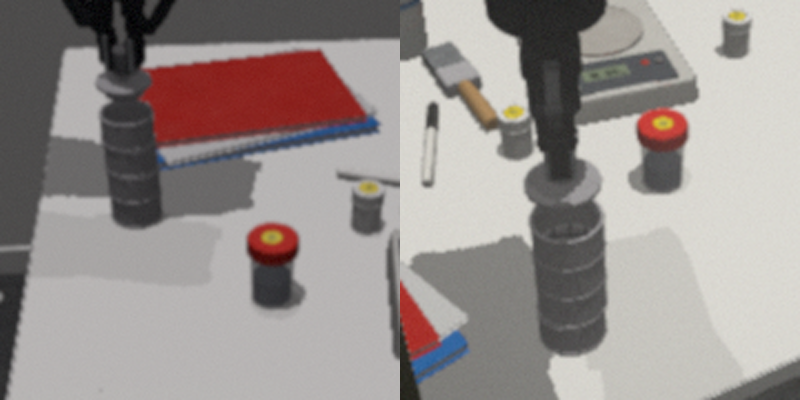

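View pics/q_wrist.png

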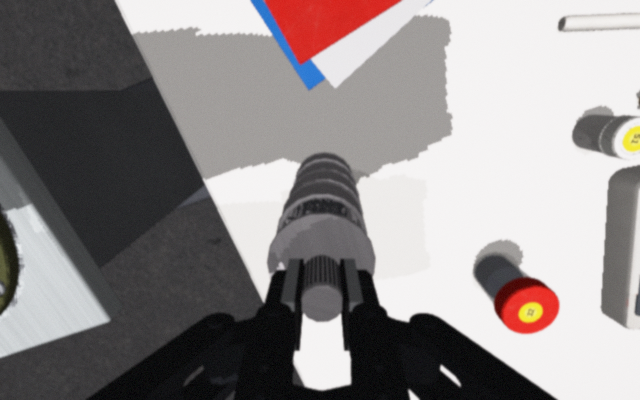

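```bash
python3 - <<'E'
from h import *
A=T_of(sensors.get_obs()); 
tiles=[]
for c,(u0,v0) in(("scene",(230,205)),("side",(225,105))):
    f=dict(np.load(f"q_{c}.npz"))
    im=cv2.resize(f["pixels"][v0:v0+110,u0:u0+80,::-1],None,fx=5,fy=5,interpolation=cv2.INTER_CUBIC)
    # edges: print expected left/right silhouettes
    for n,X in(("pan rim",(.430,-.0895,.032)),("rim64",(.4295,-.0895,.064)),("rim96",(.4285,-.09,.096)),("top128",(.4275,-.09,.128)),("lid disc",(.4269,-.0905,.2471-.098+.014))):
        p=proj(f,X); q=((p-[u0,v0])*5).round(1); print(c,n,p.round(1),q)
    tiles.append(im)
cv2.imwrite("pics/q3.png",np.hstack(tiles))
E
```

```text
scene pan rim [277.  285.3] [234.8 401.4]
scene rim64 [275.9 272.9] [229.7 339.7]
scene rim96 [275.2 260. ] [226.2 274.9]
scene top128 [274.2 246.4] [221.2 206.9]
scene lid disc [273.2 230.3] [216.2 126.3]
side pan rim [267.8 174.3] [214.1 346.6]
side rim64 [266.6 161.6] [208.  283.1]
side rim96 [265.1 148.6] [200.5 217.8]
side top128 [263.5 134.8] [192.7 149.2]
side lid disc [262.  119.3] [185.   71.5]
```

View pics/q3.png

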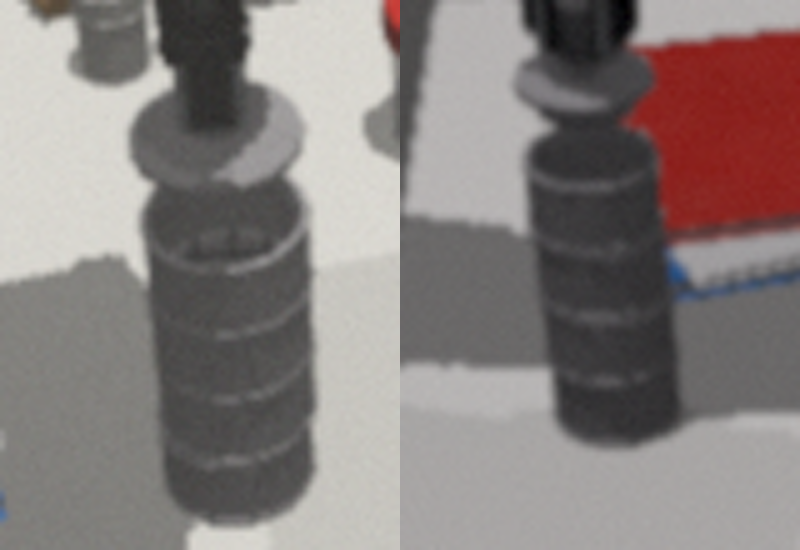

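{"op": "arm_command", "data": {"steps": [{"hand": 255, "x": 0.5, "y": 12, "z": 0, "wx": 0, "wy": 0, "wz": 0}, {"hand": 255, "x": 0, "y": 6, "z": 0, "wx": 0, "wy": 0, "wz": 0}, {"hand": 255, "x": 0, "y": 4, "z": 0, "wx": 0, "wy": 0, "wz": 0}, {"hand": 255, "x": 0, "y": 4, "z": 0, "wx": 0, "wy": 0, "wz": 0}, {"hand": 255, "x": 0, "y": 3, "z": 0, "wx": 0, "wy": 0, "wz": 0}, {"hand": 255, "x": 0, "y": 2, "z": 0, "wx": 0, "wy": 0, "wz": 0}, {"hand": 255, "x": 0, "y": 0, "z": 0, "wx": 0, "wy": 0, "wz": 0}, {"hand": 255, "x": 0, "y": 0, "z": 0, "wx": 0, "wy": 0, "wz": 0}]}}

```text
clock: 19.65
tool_pos: [0.427, -0.0891, 0.2161]
tcp_rot: [0.696, -0.123, 0.123, -0.696]
wrist_force: [1.0, -0.6, -1.5]
finger_gap: 0.0168
```

```bash
python3 look.py r side,scene; python3 - <<'E'
from h import *
tiles=[]
for c,(u0,v0) in(("scene",(230,205)),("side",(225,105))):
    f=dict(np.load(f"r_{c}.npz")); tiles.append(cv2.resize(f["pixels"][v0:v0+110,u0:u0+80,::-1],None,fx=5,fy=5,interpolation=cv2.INTER_CUBIC))
cv2.imwrite("pics/r3.png",np.hstack(tiles))
E
```

```text
t 19.65 pos [ 0.427  -0.0891  0.2161] gap 0.0168 F [ 1.  -0.6 -1.5] tool y [ 5.e-04 -1.e-04 -1.e+00] psi -20.02
```

View pics/r3.png

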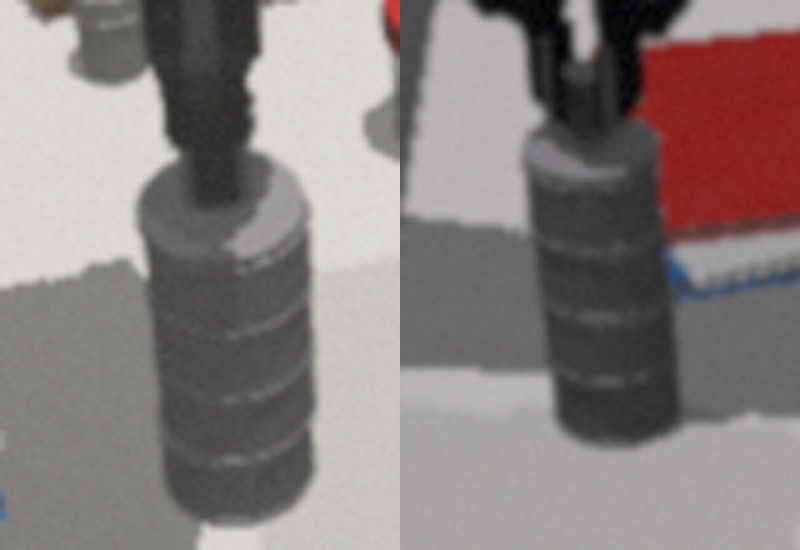

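{"op": "arm_command", "data": {"steps": [{"hand": 255, "x": 0, "y": 0.7, "z": 0, "wx": 0, "wy": 0, "wz": 0}, {"hand": 255, "x": 0, "y": 0.5, "z": 0, "wx": 0, "wy": 0, "wz": 0}, {"hand": 255, "x": 0, "y": 0, "z": 0, "wx": 0, "wy": 0, "wz": 0}]}}

```text
clock: 20.0
tool_pos: [0.4273, -0.0892, 0.2158]
tcp_rot: [0.696, -0.122, 0.124, -0.696]
wrist_force: [-1.6, -0.1, 7.8]
finger_gap: 0.017
```

{"op": "arm_command", "data": {"steps": [{"hand": 120, "x": 0, "y": 0, "z": 0, "wx": 0, "wy": 0, "wz": 0}, {"hand": 120, "x": 0, "y": 0, "z": 0, "wx": 0, "wy": 0, "wz": 0}, {"hand": 120, "x": 0, "y": 0, "z": 0, "wx": 0, "wy": 0, "wz": 0}, {"hand": 120, "x": 0, "y": 0, "z": 0, "wx": 0, "wy": 0, "wz": 0}, {"hand": 120, "x": 0, "y": -20, "z": 0, "wx": 0, "wy": 0, "wz": 0}, {"hand": 120, "x": 0, "y": -35, "z": 0, "wx": 0, "wy": 0, "wz": 0}, {"hand": 120, "x": 0, "y": -35, "z": 0, "wx": 0, "wy": 0, "wz": 0}, {"hand": 120, "x": 0, "y": 0, "z": 0, "wx": 0, "wy": 0, "wz": 0}, {"hand": 120, "x": 0, "y": 0, "z": 0, "wx": 0, "wy": 0, "wz": 0}]}}

```text
clock: 20.75
tool_pos: [0.428, -0.0893, 0.3066]
tcp_rot: [0.696, -0.121, 0.124, -0.696]
wrist_force: [0.6, -0.3, -0.2]
finger_gap: 0.0451
```

```bash
python3 look.py s side,scene,wrist; python3 - <<'E'
from h import *
tiles=[]
for c,(u0,v0) in(("scene",(230,190)),("side",(225,95))):
    f=dict(np.load(f"s_{c}.npz")); tiles.append(cv2.resize(f["pixels"][v0:v0+120,u0:u0+80,::-1],None,fx=5,fy=5,interpolation=cv2.INTER_CUBIC))
    for z,n in ((.128+.004,"lid disc top"),(.166,"knob top"),(.128,"rim")): print(c,n,((proj(f,[.4275,-.0905,z])-[u0,v0])*5).round(1))
cv2.imwrite("pics/s3.png",np.hstack(tiles))
E
```

```text
t 20.75 pos [ 0.428  -0.0893  0.3066] gap 0.0451 F [ 0.6 -0.3 -0.2] tool y [ 4.1e-03 -8.0e-04 -1.0e+00] psi -20.02
scene lid disc top [221.8 272.4]
scene knob top [214.8 193.2]
scene rim [222.6 281.4]
side lid disc top [191.9 191.1]
side knob top [186.  114.8]
side rim [192.6 199.8]
```

View pics/s3.png

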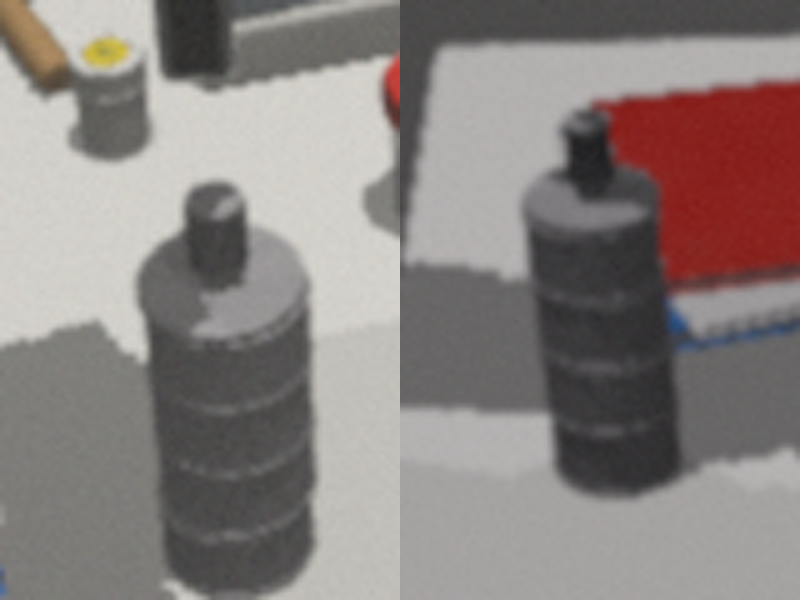

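View pics/s_wrist.png

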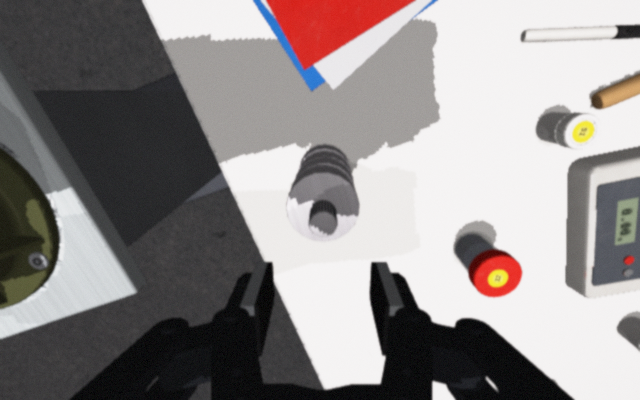

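View pics/s_t.png

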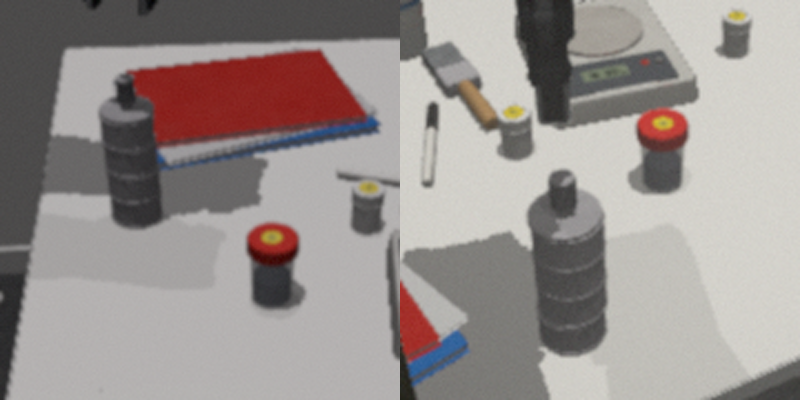

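```bash
python3 -c "
from workcell import r
print(r.hand_in())"
```

```text
the job is handed in; nothing more can be done
None
```

The nest is stacked on the receiver pan where it stood: fine, then medium, then coarse, closed with the knobbed lid. I handed the job in at about 21 s on the robot's clock, with the gripper empty and well clear.

- **Identity:** I told the three sieves apart by their wire cloth in the wrist camera before each grasp: densest weave, about 7 wires each way, and 3 wires each way.
- **Seating:** Each piece was lowered until contact force rose. Foot heights worked out from the TCP were 21.8, 53.9, 85.6 and about 118 mm, against 22, 54, 86 and 118 mm for fully home.
- **Position:** The last pictures from all three cameras show an upright, closed stack. The sample cup and white pot look untouched, though I checked them only by eye. The pan's position, inferred from the sieve seated on it, matched its first measured place to within about 1 mm.
- **Forces:** The fine sieve was pressed home with 38 N at the wrist, more than I intended. The others took about 7 to 19 N.
- **Disagreements:** At the end the scene and side cameras put the lid about 2 px lower than I predicted from its seated height. In the scene camera the stack's centre was up to 1 px off sideways. I took both as the stated 2 mm calibration error, since an unseated lid would sit higher, not lower.

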